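Load the closet lamp and hold its mast up at the second stop

TASK

Get the closet lamp ready: with its mast still down, set the puck light flat into the four-prong cradle, let go, and lay the frosted glass disc flat on top of it between the same prongs and let go. Then squeeze in the release button on the side of the grip block, and keep it in while you pull the mast up past the first stop, all the way to its second stop; finish while still gripping it and holding it up there, because it sinks if let go. Leave the vase, spray bottle, funnel and lint roller where they are.

Things in the scene. Friction and masses are not known exactly. Their poses are not given: they have to be found in the camera images.
- puck: round puck light, white plastic with a grey ring, diameter 54 mm, height 24 mm, flat top, about 90 g, loose, lying flat on the shelf. Origin: centre of its underside, z up.
- disc: round plain disc of frosted glass, no ring or button, diameter 54 mm, thickness 16 mm, about 70 g, loose, lying flat on the shelf. Origin: centre of its underside, z up.
- lamp_head: moving head on the mast; only slides up and down. Black grip block, 34 mm along x, 30 mm along y, 55 mm high, standing on the mast axis; from its foot an 8 mm thick arm runs along +x to the cradle. Origin: centre of the block's underside on the mast axis, 125 mm above the shelf with the mast down. z up, x to the cradle, y to the release button.
- stand: the lamp stand, fixed to the shelf: foot plate 170 x 100 x 8 mm (its centre 30 mm along x from the mast axis) and an upright tube, 30 mm thick with a 38 mm collar, 120 mm high, into which the mast slides. Origin: on the mast axis at shelf height; axes as lamp_head.
- cradle (a point): centre of the cradle's floor (round plate, 80 mm), 100 mm along +x and 8 mm above the lamp_head origin, same axes. Four round prongs, 8 mm thick, domed tops 46 mm above the floor, stand on a 66 mm circle at 45, 135, 225, 315 degrees from x: a 54 mm part has 2 mm play each side. Fingers closing along lamp_head y pass between the prongs (39 mm gaps), clear of the block.
- button_face (a point): centre of the outer face of the release button: a grey plate, 24 mm wide along x and 30 mm high, on the +y face of the grip block, 30 mm above the lamp_head origin. It stands 7 mm out from the block, 22 mm from the mast axis.
- release (a joint): travel of the release button in m: 0 out, 0.005 fully in (along lamp_head -y). Spring: 1.8 N to start, 5 N fully in; it springs back. Pinching the grip block between its +y and -y sides presses it in; 37 mm wide before, 32 mm pressed.
- mast (a joint): how far the mast is drawn out, in m: 0 down (start), 0.045 first stop, 0.09 second stop, the hard end. With the button out a latch blocks pulling up at 0 and at the first stop; with it in by over 3 mm the mast runs freely past both. Lifting the loaded head takes 6 to 8 N; let go, it sinks back to about the first stop.
- vase: white ceramic vase, 180 mm high, 100 mm wide, loose; to be left alone. Origin: centre of its underside.
- spray: empty glass spray bottle with a black nozzle head, 188 mm high, 68 mm wide, loose; to be left alone. Origin: centre of its underside.
- funnel: orange plastic funnel standing mouth down, 100 mm high, 100 mm wide, loose; to be left alone. Origin: centre of its underside.
- roller: steel lint roller with handle lying on the shelf, 230 mm long, 32 mm high, loose; to be left alone. Origin: where handle meets roller, on the shelf; x runs along it towards the roller.
Mind the look-alikes: they are no part of the job. Of the things like the disc, leave any that is blue; of the rest the smaller one is meant. Leave any brown look-alike of the puck alone.

How it is judged (in metres and radians):
On the way, in this order (a step that is already met when the one before it is completed fails the run):
1. the puck light lies flat in the cradle, let go, mast down (horizontal distance between puck and cradle below 0.005 m and z of puck in the frame of cradle between -0.003 and 0.003 m and angle between puck's own z axis and vertical below 0.08 rad and contact force between the fingers and puck below 0.1 N and value of joint mast below 0.01 m), for 0.2 s.
2. the glass disc lies flat on the puck light between the prongs, let go, mast down (all of step 1 and horizontal distance between disc and cradle below 0.005 m and z of disc in the frame of cradle between 0.021 and 0.0275 m and angle between disc's own z axis and vertical below 0.08 rad and contact force between the fingers and disc below 0.1 N), for 0.2 s.
3. the release button is pressed in while the mast is still down (value of joint release above 0.003 m and value of joint mast below 0.01 m and horizontal distance between each of puck, disc and cradle below 0.005 m and z of puck in the frame of cradle between -0.003 and 0.003 m and angle between each of puck, disc's own z axis and vertical below 0.08 rad and z of disc in the frame of cradle between 0.021 and 0.0275 m), for 0.1 s.
4. the mast passes the first stop with the button in (value of joint release above 0.003 m and value of joint mast above 0.055 m), for 0.05 s.
At the end, for the whole second after the job is handed in: Mast still and within 5 mm of its second stop (above 85 of 90 mm), gripped at the head by the fingers (over 3 N); puck light flat in the cradle and disc flat on it, each within 5 mm of the cradle centre and 3 mm of its height, neither touched by the fingers (value of joint mast above 0.085 m and velocity of joint mast between -0.01 and 0.01 m/s and contact force between the fingers and lamp_head above 3 N and horizontal distance between each of puck, disc and cradle below 0.005 m and z of puck in the frame of cradle between -0.003 and 0.003 m and angle between each of puck, disc's own z axis and vertical below 0.08 rad and z of disc in the frame of cradle between 0.021 and 0.0275 m and contact force between the fingers and puck below 0.1 N and contact force between the fingers and disc below 0.1 N); the arm keeps its last pose, push and grip.
It fails at once if the vase is moved by more than 3 cm or tipped (distance of vase from where it was at the start of the episode above 0.03 m or angle between vase's own z axis and vertical above 0.3 rad).
It fails at once if the spray bottle is moved by more than 3 cm or tipped (distance of spray from where it was at the start of the episode above 0.03 m or angle between spray's own z axis and vertical above 0.3 rad).
It fails at once if the funnel is moved by more than 3 cm or tipped (distance of funnel from where it was at the start of the episode above 0.03 m or angle between funnel's own z axis and vertical above 0.3 rad).
It fails at once if the lint roller is moved by more than 3 cm or tipped (distance of roller from where it was at the start of the episode above 0.03 m or angle between roller's own z axis and vertical above 0.3 rad).
It also fails if it takes over 59 s, if anything falls off the work surface, if the arm or the gripper's body presses on something with over 40 N, if the wrist force passes 120 N, or if a joint passes its speed limit or range.

ROBOT

A 6-joint arm with a two-finger parallel gripper is mounted at the origin on the work surface. World frame = base frame: x ahead of the robot, y to its left, z up, the work surface at z = 0. Lengths are in mm, angles in rad, forces in N, time in s.
With the tool pointing down it reaches from about 250 to 725 mm from the base axis. Payload 4 kg.
Tool frame: the origin (TCP) lies at the centre of the arm's flange, where the gripper is bolted on; the fingertips stand 173 mm ahead of it and the grasp point (between the pads) lies 155 mm ahead of it (bot.tcp_to_tips is the distance from the TCP to the fingertips, in mm); y points along the fingers, x is the direction in which the jaws open and shut, and the axes are right-handed (so a half turn about y gives the same grasp; the last joint's range is limited). The gripper opens to 85 mm and grips with 20 to 120 N. Pads are 22 mm wide; open, the fingers measure 114 mm over their backs; the gripper's body (76 mm by 85 mm) begins 54 mm behind the grasp point. The pads swing forward as they close: fully open they stand 13 mm farther back than shut.
Start: joints at [1.226, 0.241, 0.005, 1.335, 0, 1.571], TCP at [169.003, 470.572, 404.706] pointing down, gripper open.
Joint ranges: [-2.72, 2.72], [-1.05, 1.87], [-1.09, 1.28], [-1.99, 2.15], [-1.42, 1.44], [-3.14, 3.14]. Speed limits (rad/s): [2.79, 2.79, 3.14, 3.14, 3.14, 3.14].

INTERFACE

Orientations are given as a rotation vector (axis times angle).
In Python, from plant import sensors, optics, ticket, bot gives the robot as it stands. The module is installed in compiled form; this text tells all that it offers.
- The arm moves only by the tool play_rows, never from a script. Its argument "motion" is a list of rows, each an object of numbers: "ax", "ay", "az": the turn, a rotation vector about the tool's x, y, z in degrees; "x", "y", "z": the shift along the tool's x, y, z in m; "jaw": the closure, from 0 (fully open) to 1 (shut). A call has 1 to 12 rows; each row shifts and turns the pose as measured when the row begins, along the tool's axes as they then stand; what a row does not reach is not made up. A row lasts 1/8 s, in which the tool goes at most 62.5 mm and 10.7 degrees, less where a joint would pass 70% of its speed; a pose out of reach is approached as far as the arm can. A call with a gripper value outside its range is refused whole. The fingers move at their own pace and stop on an object; "squeeze" is the grip in N (left out, the last holds). Time passes only in rows, so rows that do not move let the fingers close. It gives the time, the measured TCP pose, the force and the opening at its end, in the units of the state.
- sensors.get_state(): the state, without advancing time (a new reading comes with each control period).
- optics.capture(name): name is "scene" or "top" or "wrist"; returns the picture (420x560x3 uint8, red, green, blue); there is no depth.
- optics.calibration(name): a dict with "intrinsics" (3x3 intrinsics, pixels), "rvec" (rotation vector, rad) and "tvec" (3), from world to camera coordinates, as OpenCV has them. Camera axes: x right, y down, z forward; pixel columns grow to the right and rows downward; lengths in mm; the calibration is good to about 2 mm. A picture is of the moment at which its call begins: read the wrist's pose just before it. calibration takes no time and is no camera call; for the wrist camera it gives the pose at the moment of the call.
- ticket.finish_job(): hands the job in, once; it reports no verdict.
Trained networks look in the newest picture that a camera, given by its name, has taken for a name from the list of things; names that differ only in an ending like _2 or _b are one class to them, and where a whole thing is asked for, a point or a joint stands for the part that bears it (a point fixed in the world has none). Each returns a list of dicts, best first, with "conf" (0 to 1); they miss things now and then, are a little off and sometimes report something else, mostly with a low value. They report only what shows in the picture. A call takes as long as a camera call. They do not tell look-alikes from the thing itself.
- optics.find_in(camera, query): "rect" ([left, top, right, bottom] in pixels, round what is visible of it).
- optics.place_of(camera, query): "centre" ([column, row] in pixels: a listed point, or the origin of a listed thing).
The state is a dict: "time": time; "joint_pos": joint angles; "dq": joint speeds; "joint_efforts": joint torques, N m; "position": TCP position; "ee_rot": TCP orientation; "ft_force": force on the tool from outside, world axes, zero at the start; "torque": the same for the moment, N m; "width": finger opening in mm.
Only numpy, scipy, OpenCV 4.12 (cv2) and the standard library are available. Lean on these libraries where they do the work, as an engineer would, in place of code of your own. Each camera call takes 0.05 s, during which the arm holds its last target. There are 200 camera calls.

## Working session

There is one attempt and no reset: what is moved stays moved. The work goes in short steps, Python scripts to look and compute and a tool call to move; the robot and the scene stay as the last step left them, time stands still between calls to the robot, and variables do not carry over. Pictures are saved under pics/ and viewed, about 8 in all and at most 12, crops included, and the job is handed in when it is done.

Besides the shell and the picture viewer there is one more tool, called after "Emit:" as name(argument=value, ...), one argument or row to a line, values as JSON. play_rows: Moves the arm, as the interface text tells. Its arguments: {"type":"object","properties":{"motion":{"type":"array"},"squeeze":{"type":"number"}},"required":["motion"]}

```bash
mkdir -p pics; cat > h.py <<'E'
import numpy as np, cv2
from scipy.spatial.transform import Rotation as R
from plant import sensors, optics, ticket, bot
def cal(n):
    c=optics.calibration(n); return np.array(c["intrinsics"],float),R.from_rotvec(np.ravel(c["rvec"])).as_matrix(),np.ravel(c["tvec"]).astype(float)
def ray(c,px):
    K,Rm,t=c; d=Rm.T@np.linalg.solve(K,[px[0],px[1],1]); return -Rm.T@t,d/np.linalg.norm(d)
def onz(c,px,z):
    o,d=ray(c,px); return o+d*(z-o[2])/d[2]
def tri(obs):
    A=0;b=0
    for c,px in obs:
        o,d=ray(c,px); P=np.eye(3)-np.outer(d,d); A=A+P; b=b+P@o
    return np.linalg.solve(A,b)
def proj(c,X):
    K,Rm,t=c; p=K@(Rm@np.asarray(X,float)+t); return p[:2]/p[2]
def save(n,im): cv2.imwrite("pics/"+n,im[:,:,::-1])
E
python3 - <<'E'
from h import *
np.set_printoptions(precision=1,suppress=True)
ims=[]
for n in("scene","top"):
    im=optics.capture(n);ims.append(im);save(n+"0.png",im);c=cal(n)
    print(n,"cam",-c[1].T@c[2])
    for q in("puck","disc","lamp_head","cradle","button_face","stand","vase","spray","funnel","roller"):
        r=optics.place_of(n,q); print(q,[(np.round(x["centre"],1).tolist(),round(x["conf"],2),onz(c,x["centre"],{"cradle":133,"lamp_head":125,"button_face":155}.get(q,0))) for x in r[:4]])
s=sensors.get_state();print(s)
E
```

```text
scene cam [1430.5  795.4 1057.2]
puck [([221.0, 244.0], 0.83, array([ 680.4, -130.3,    0. ])), ([207.5, 225.6], 0.46, array([ 648.4, -228.8,    0. ])), ([227.7, 212.4], 0.45, array([ 557.2, -229.9,    0. ]))]
disc [([234.0, 186.9], 0.73, array([ 440.5, -320. ,    0. ])), ([213.1, 175.2], 0.53, array([ 439.9, -431.4,    0. ]))]
lamp_head [([339.2, 225.2], 0.7, array([489.2, 173.9, 125. ]))]
cradle [([307.8, 230.6], 0.68, array([574.8, 127.4, 133. ]))]
button_face [([345.8, 224.0], 0.57, array([503.2, 204.6, 155. ]))]
stand [([338.6, 256.9], 0.72, array([484.7, 178.8,   0. ]))]
vase [([171.6, 201.2], 0.98, array([ 642.5, -420.1,    0. ]))]
spray [([436.6, 276.7], 0.77, array([363.4, 441.4,   0. ]))]
funnel [([227.8, 277.5], 0.75, array([766.3,  -9.3,   0. ]))]
roller [([292.4, 311.5], 0.82, array([738.8, 213.5,   0. ]))]
top cam [ 284.4   11.  1379.6]
puck [([336.5, 182.0], 0.81, array([ 660.6, -131.7,    0. ])), ([375.2, 223.6], 0.71, array([ 548.1, -246.5,    0. ])), ([368.9, 187.4], 0.53, array([ 651.8, -224.9,   -0. ]))]
disc [([395.2, 299.7], 0.82, array([ 341.8, -308.1,    0. ])
[... 454 characters left out ...]
0.84, array([ 641.1, -427.2,    0. ])), ([368.1, 188.2], 0.29, array([ 649.2, -222.7,    0. ]))]
spray [([123.7, 271.2], 0.82, array([362.2, 439.7,   0. ]))]
funnel [([292.9, 146.8], 0.78, array([756.6,   0.3,   0. ]))]
roller [([221.2, 150.7], 0.87, array([728.7, 207.1,   0. ])), ([293.7, 146.2], 0.74, array([758.6,  -1.9,   0. ]))]
{'time': 1.1, 'joint_pos': array([ 1.2,  0.2,  0. ,  1.3, -0. ,  1.6]), 'dq': array([-0., -0., -0., -0.,  0., -0.]), 'joint_efforts': array([  0. , -37.2,  25.3,   0. ,   0. ,   0. ]), 'position': array([169. , 470.6, 404.7]), 'ee_rot': array([-1.4, -1. ,  1. ]), 'ft_force': array([ 0.4, -0.1, -0.7]), 'torque': array([-0., -0., -0.]), 'width': 85.62894228147513}
```

```bash
python3 - <<'E'
from h import *
a=cv2.imread("pics/top0.png");b=cv2.imread("pics/scene0.png")
a=cv2.resize(a[130:330,190:470],(800,571),interpolation=cv2.INTER_CUBIC)
cv2.imwrite("pics/v1.png",a)
cv2.imwrite("pics/v2.png",cv2.resize(b[140:320,150:400],(800,576),interpolation=cv2.INTER_CUBIC))
s=sensors.get_state();print(R.from_rotvec(s["ee_rot"]).as_matrix().round(2)); c=cal("wrist");print(-c[1].T@c[2],c[1].round(2),c[0])
E
```

```text
[[ 0.34  0.   -0.94]
 [ 0.94  0.    0.34]
 [ 0.   -1.   -0.  ]]
[102.74136637 493.86582342 373.60179366] [[ 0.34  0.94  0.  ]
 [ 0.9  -0.32  0.28]
 [ 0.26 -0.09 -0.96]] [[317.59396615   0.         274.12496325]
 [  0.         317.59396615 208.80034208]
 [  0.           0.           1.        ]]
```

View pics/v1.png

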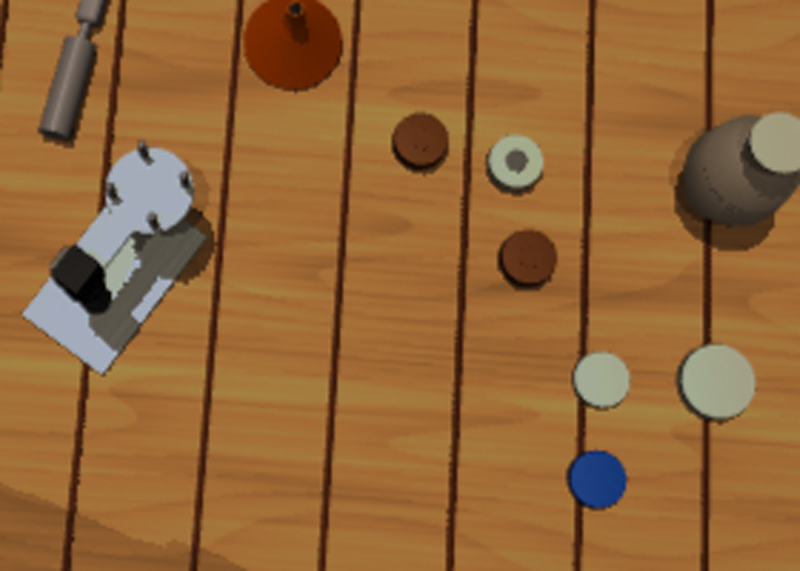

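View pics/v2.png

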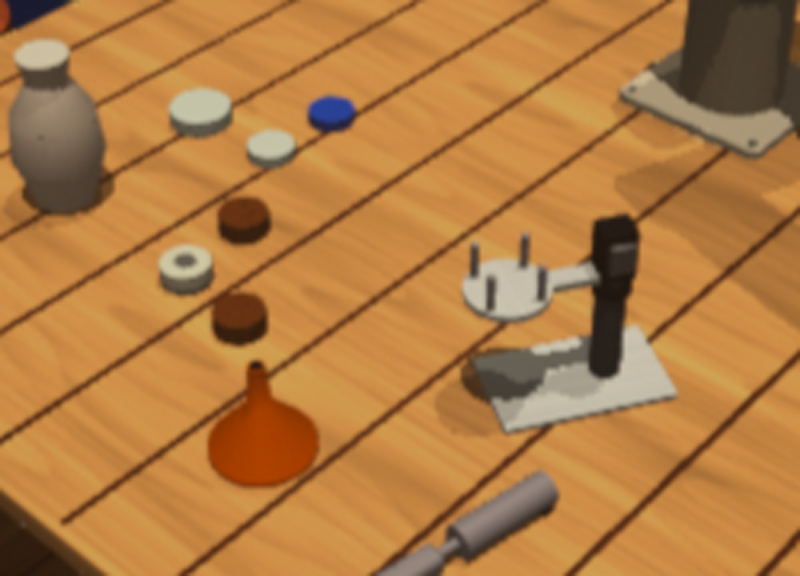

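v1 (top crop): the white puck with the grey ring is at (515,163). Its brown look-alikes are at (420,140) and (528,257). The disc candidates are a small white one at (601,378), a larger white one at (717,382) and a blue one at (598,478). I choose the ringed puck at world ~(650,-225) and the small white disc at ~(450,-319). v2 shows the button on the block's side facing the scene camera.

Next I turn the jaw to the lamp's yaw (about -32.5°) and hover over the lamp for a wrist look.

Emit:
play_rows(
  motion=[
    {"ay": 6.25},
    {"ay": 6.25},
    {"x": -0.0072, "z": -0.0476},
    {"x": -0.0072, "z": -0.0476},
    {"x": -0.0072, "z": -0.0476},
    {"x": -0.0072, "z": -0.0476},
    {"x": -0.0072, "z": -0.0476},
    {"x": -0.0072, "z": -0.0476},
    {"x": -0.0072, "z": -0.0476},
    {"x": -0.0072, "z": -0.0476},
    {"x": -0.0072, "z": -0.0476},
    {"x": -0.0072, "z": -0.0476},
  ],
)

```text
invalid input
```

```bash
cat >> h.py <<'E'
np.set_printoptions(precision=2,suppress=True)
def pose():
    s=sensors.get_state(); M=R.from_rotvec(s["ee_rot"]).as_matrix()
    print("t",round(s["time"],2),"pos",s["position"],"jawdeg",np.degrees(np.arctan2(M[1,0],M[0,0])).round(2),"y",M[:,1],"q",s["joint_pos"],"w",round(s["width"],1),"F",s["ft_force"])
    return s["position"],M
def delta(X):
    p,M=pose(); d=M.T@(np.asarray(X,float)-p); print("to",X,"tool d",d); return d
E
python3 - <<'E'
from h import *
pose(); c=cal("wrist"); im=optics.capture("wrist"); save("w1.png",im); c=cal("wrist"); np.save("cw1.npy",np.array(c,dtype=object),allow_pickle=True)
cs,ct=cal("scene"),cal("top")
for q,a,b,z in(("cradle",[307.8,230.6],[241.7,192.3],133),("lamp_head",[339.2,225.2],[214.3,225.8],125),("button_face",[345.8,224],None,155),("stand",[338.6,256.9],[221.7,232.4],0)):
    w=optics.place_of("wrist",q)
    o=[(cs,a)]+([(ct,b)] if b else [])
    print(q,"st",tri(o) if b else "", [(x["centre"],round(x["conf"],2),onz(c,x["centre"],z),tri(o+[(c,x["centre"])])) for x in w[:2]])
E
```

```text
t 1.1 pos [168.99 470.59 404.69] jawdeg 70.25 y [ 0.  0. -1.] q [ 1.23  0.24  0.01  1.34 -0.    1.57] w 85.6 F [ 0.36 -0.05 -0.7 ]Traceback (most recent call last):
  File "<stdin>", line 2, in <module>
ValueError: could not broadcast input array from shape (3,3) into shape (3,)
```

View pics/w1.png

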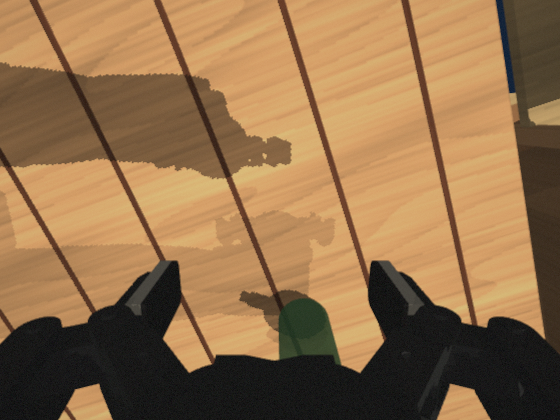

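That wrist view only shows empty board, with the spray bottle's green glass at (305,330). The move was refused, probably because every key is needed in each row. 3 views used so far.

Emit:
play_rows(
  motion=[
    {"ax": 0, "ay": 6.25, "az": 0, "x": 0, "y": 0, "z": 0, "jaw": 0},
    {"ax": 0, "ay": 6.25, "az": 0, "x": 0, "y": 0, "z": 0, "jaw": 0},
    {"ax": 0, "ay": 0, "az": 0, "x": -0.0072, "y": 0, "z": -0.0476, "jaw": 0},
    {"ax": 0, "ay": 0, "az": 0, "x": -0.0072, "y": 0, "z": -0.0476, "jaw": 0},
    {"ax": 0, "ay": 0, "az": 0, "x": -0.0072, "y": 0, "z": -0.0476, "jaw": 0},
    {"ax": 0, "ay": 0, "az": 0, "x": -0.0072, "y": 0, "z": -0.0476, "jaw": 0},
    {"ax": 0, "ay": 0, "az": 0, "x": -0.0072, "y": 0, "z": -0.0476, "jaw": 0},
    {"ax": 0, "ay": 0, "az": 0, "x": -0.0072, "y": 0, "z": -0.0476, "jaw": 0},
    {"ax": 0, "ay": 0, "az": 0, "x": -0.0072, "y": 0, "z": -0.0476, "jaw": 0},
    {"ax": 0, "ay": 0, "az": 0, "x": -0.0072, "y": 0, "z": -0.0476, "jaw": 0},
    {"ax": 0, "ay": 0, "az": 0, "x": -0.0072, "y": 0, "z": -0.0476, "jaw": 0},
    {"ax": 0, "ay": 0, "az": 0, "x": -0.0072, "y": 0, "z": -0.0476, "jaw": 0},
  ],
)

```text
time: 2.65
position: [540.9, 147.3, 405.4]
ee_rot: [-1.422, -0.79, 0.782]
ft_force: [0.4, 0.8, -0.2]
width: 85.5
```

```bash
cat > lamp.py <<'E'
from h import *
import sys,pickle
pose(); im=optics.capture("wrist"); save(sys.argv[1]+".png",im); c=cal("wrist"); pickle.dump(c,open(sys.argv[1]+".pkl","wb"))
cs,ct=cal("scene"),cal("top")
for q,a,b,z in(("cradle",[307.8,230.6],[241.7,192.3],133),("lamp_head",[339.2,225.2],[214.3,225.8],125),("button_face",[345.8,224],None,155),("stand",[338.6,256.9],[221.7,232.4],0)):
    w=optics.place_of("wrist",q)
    o=[(cs,a)]+([(ct,b)] if b else [])
    print(q,"st",tri(o) if b else "", [(x["centre"],round(x["conf"],2),onz(c,x["centre"],z),tri(o+[(c,x["centre"])])) for x in w[:2]])
E
python3 lamp.py w2
```

```text
t 2.65 pos [540.92 147.28 405.35] jawdeg 57.82 y [ 0.  0. -1.] q [0.27 0.36 0.17 1.38 0.   0.83] w 85.5 F [ 0.36  0.77 -0.17]
cradle st [576.72 126.03 133.79] [([269.2, 253.2], 0.88, array([575.23, 120.36, 133.  ]), array([575.73, 123.96, 133.6 ]))]
lamp_head st [489.76 181.31 128.96] [([261.7, 125.1], 0.61, array([486.63, 170.42, 125.  ]), array([487.94, 177.22, 127.78])), ([395.2, 276.9], 0.45, array([656.17, 198.68, 125.  ]), array([534.17, 192.91, 200.4 ]))]
button_face st  [([295.4, 126.8], 0.85, array([499.44, 190.02, 155.  ]), array([497.22, 194.7 , 146.55]))]
stand st [489.26 181.36   4.9 ] []
```

View pics/w2.png

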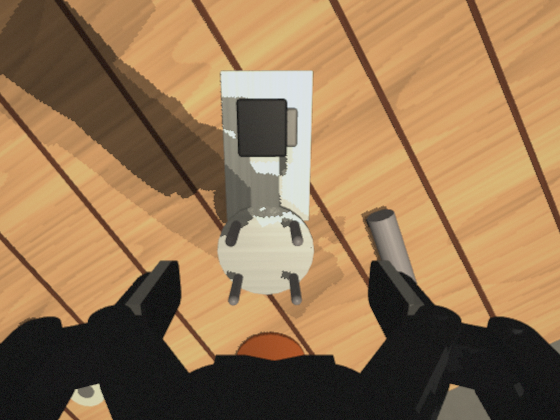

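w2: the lamp lies squarely in the picture. The block top is at (237-287, 99-157), the button is on its right at (292,127), and the plate is centred at about (266,250). The prong tops are near (232,241), (299,241), (234,300) and (297,300). 4 views used. Next I fit the lamp pose to these pixels.

```bash
cat > fit.py <<'E'
from h import *
import pickle
from scipy.optimize import least_squares
c=pickle.load(open("w2.pkl","rb"))
P=[([-17,-15,180],(237,157)),([0,0,0],None)]
r=33/np.sqrt(2)
mod=[[-17,-15,180],[-17,15,180],[17,15,180],[17,-15,180],[-55,-50,8],[-55,50,8],[100-r,-r,177],[100-r,r,177],[100+r,-r,177],[100+r,r,177]]
pix=[(237,99),(287,99),(287,157),(238,157),(221,71),(313,71),(232,241),(299,241),(234,300),(297,300)]
def f(p):
    C,S=np.cos(p[2]),np.sin(p[2])
    return np.concatenate([proj(c,[p[0]+C*m[0]-S*m[1],p[1]+S*m[0]+C*m[1],m[2]])-q for m,q in zip(mod,pix)])
s=least_squares(f,[488,180,-0.567],loss="soft_l1");p=s.x
print(p,np.degrees(p[2]),"cradle",p[:2]+100*np.array([np.cos(p[2]),np.sin(p[2])]));print(s.fun.reshape(-1,2)); print(f(p).reshape(-1,2))
E
python3 fit.py
python3 - <<'E'
from h import *
cs,ct=cal("scene"),cal("top")
print("puck",onz(ct,(368.9,187.4),0),onz(cs,(207.5,225.6),0),tri([(ct,(368.9,187.4)),(cs,(207.5,225.6))]))
print("disc",onz(ct,(400.8,258.1),0),onz(cs,(234,186.9),0),tri([(ct,(400.8,258.1)),(cs,(234,186.9))]))
delta([632,-215,405])
E
```

```text
[487.97 172.18  -0.56] -32.03929603417781 cradle [572.74 119.13]
[[-1.2  -1.26]
 [ 0.97 -1.65]
 [ 0.69 -0.2 ]
 [ 0.11  0.19]
 [-1.68 -2.02]
 [ 0.55 -2.7 ]
 [-2.42  5.69]
 [ 0.55  5.08]
 [-1.35  7.74]
 [ 1.55  7.14]]
[[-1.2  -1.26]
 [ 0.97 -1.65]
 [ 0.69 -0.2 ]
 [ 0.11  0.19]
 [-1.68 -2.02]
 [ 0.55 -2.7 ]
 [-2.42  5.69]
 [ 0.55  5.08]
 [-1.35  7.74]
 [ 1.55  7.14]]
puck [ 651.77 -224.89   -0.  ] [ 648.4  -228.77    0.  ] [ 651.05 -224.6     3.82]
disc [ 456.38 -320.67    0.  ] [ 440.52 -320.05    0.  ] [ 452.03 -314.09   10.47]
t 2.9 pos [539.61 148.46 404.94] jawdeg 57.8 y [ 0.  0. -1.] q [0.27 0.36 0.17 1.38 0.   0.83] w 85.7 F [ 0.41 -0.24 -0.31]
to [632, -215, 405] tool d [-258.33   -1.28 -271.85]
```

```bash
python3 - <<'E'
from h import *
import pickle
pose(); c=cal("wrist"); pickle.dump(c,open("w3.pkl","wb")); im=optics.capture("wrist"); save("w3.png",im)
for q,z in(("cradle",133),("lamp_head",125),("button_face",155)):
    for x in optics.place_of("wrist",q)[:1]: print(q,x,onz(c,x["centre"],z))
pose()
k=cv2.resize(im[60:320,200:330,::-1],None,fx=2.3*1,fy=2.3,interpolation=cv2.INTER_CUBIC)
k=np.hstack([cv2.resize(im[60:170,205:325,::-1],None,fx=3.3,fy=3.3,interpolation=cv2.INTER_CUBIC),cv2.resize(im[200:310,205:325,::-1],None,fx=3.3,fy=3.3,interpolation=cv2.INTER_CUBIC)])
cv2.imwrite("pics/v3.png",k)
E
```

```text
t 2.9 pos [539.61 148.46 404.94] jawdeg 57.8 y [ 0.  0. -1.] q [0.27 0.36 0.17 1.38 0.   0.83] w 85.7 F [ 0.41 -0.24 -0.31]
cradle {'centre': [265.0, 253.5], 'conf': 0.91} [567.32 123.11 133.  ]
lamp_head {'centre': [263.8, 129.0], 'conf': 0.94} [483.35 175.58 125.  ]
button_face {'centre': [294.7, 127.6], 'conf': 0.85} [493.19 194.73 155.  ]
t 3.1 pos [539.04 149.47 405.53] jawdeg 57.93 y [ 0.  0. -1.] q [0.27 0.36 0.17 1.38 0.   0.83] w 85.3 F [-0.64 -0.13 -0.93]
```

View pics/v3.png

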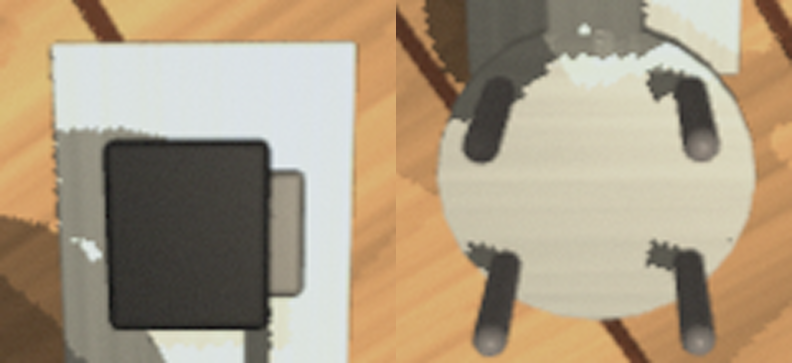

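```bash
cat > fit2.py <<'E'
from h import *
import pickle
from scipy.optimize import least_squares
c=pickle.load(open("w3.pkl","rb"))
r=33/np.sqrt(2)
mod=[[-17,-15,180],[-17,15,180],[17,15,180],[17,-15,180],[-55,-50,8],[-55,50,8],[115,50,8],[100-r,-r,176],[100-r,r,176],[100+r,-r,176],[100+r,r,176],[100,-40,133],[100,40,133],[140,0,133]]
pix=[(237.1,102.4),(286.5,102.4),(286.5,159.4),(238.3,159.4),(221.1,73),(312.6,73),(308.6,221.8),(231.4,244.8),(297.7,243.9),(233.5,303),(296.5,303),(218.3,255),(313.8,253),(265,296.4)]
def f(p,n):
    C,S=np.cos(p[2]),np.sin(p[2]); K,Rm,t=c
    if n>3: Rm=R.from_rotvec([p[3],p[4],p[5]]).as_matrix()@Rm
    o=-c[1].T@t; t2=-Rm@(o+[0,0,p[6] if n>6 else 0])
    return np.concatenate([proj((K,Rm,t2),[p[0]+C*m[0]-S*m[1],p[1]+S*m[0]+C*m[1],m[2]])-q for m,q in zip(mod,pix)]+([np.array(p[3:6])*5] if n>3 else []))
for n in(3,6,7):
    s=least_squares(f,[488,180,-0.567]+[0]*(n-3),args=(n,),loss="soft_l1");p=s.x
    print(n,p,np.degrees(p[2]),"cradle",p[:2]+100*np.array([np.cos(p[2]),np.sin(p[2])]),s.cost);print(f(p,n)[:28].reshape(-1,2).T)
E
python3 fit2.py
```

```text
3 [482.86 176.43  -0.56] -31.98473580845791 cradle [567.68 123.46] 27.350874305943094
[[-1.35  1.14  0.67 -0.5  -1.54  0.77  0.49 -2.29  0.92 -1.61  0.95 -1.4
   0.44  1.1 ]
 [-1.97 -2.14 -0.11  0.09 -1.53 -1.81  0.73  3.25  3.79  5.87  5.49 -1.12
   0.38  0.32]]
6 [483.84 176.04  -0.56   0.    -0.    -0.  ] -32.00687206458925 cradle [568.64 123.04] 26.97685266471322
[[-1.25  1.23  0.73 -0.4  -1.66  0.75  0.35 -2.19  0.89 -1.51  0.88 -1.35
   0.34  1.07]
 [-1.61 -1.76  0.21  0.4  -2.12 -2.35  0.18  3.29  3.84  5.65  5.27 -1.35
   0.16 -0.07]]
7 [482.86 175.8   -0.56  -0.     0.     0.     7.37] -31.946632172998672 cradle [567.72 122.89] 9.496413967701322
[[-0.16  0.33 -0.04  0.58 -0.21  0.06  0.07 -0.97 -0.02 -0.43  0.15  0.13
  -0.61  1.33]
 [ 0.11 -0.1  -0.3  -0.09  0.68  0.3  -0.17  0.24  0.81  1.24  0.91 -3.61
  -2.08 -3.1 ]]
```

```bash
python3 - <<'E'
from h import *
from scipy.optimize import least_squares
r=33/np.sqrt(2)
cs,ct=cal("scene"),cal("top")
T=[([-55,50,8],(22,315)),([-55,-50,8],(103,375)),([115,-50,8],(208,238))]
top=[(m,(190+.35*u,130+.35*v)) for m,(u,v) in T]
S=[([-55,50,8],(677,398)),([-55,-50,8],(640,328)),([115,50,8],(505,431)),([100+r,-r,179],(474,246)),([100-r,-r,179],(525,237)),([100+r,r,179],(491,278)),([100-r,r,179],(541,270))]
sc=[(m,(150+u/3.2,140+v/3.2)) for m,(u,v) in S]
def f(p,L):
    C,Sn=np.cos(p[2]),np.sin(p[2])
    return np.concatenate([proj(c,[p[0]+C*m[0]-Sn*m[1],p[1]+Sn*m[0]+C*m[1],m[2]])-q for c,l in L for m,q in l])
for L in([(ct,top)],[(cs,sc)],[(ct,top),(cs,sc)]):
    s=least_squares(f,[488,180,-.56],args=(L,)); p=s.x
    print(p[:2],np.degrees(p[2]),"cradle",p[:2]+100*np.array([np.cos(p[2]),np.sin(p[2])]));print(s.fun.reshape(-1,2).T)
E
```

```text
[482.14 173.85] -32.18382895242624 cradle [566.77 120.59]
[[-0.21 -0.08  0.3 ]
 [-0.09  0.41 -0.35]]
[494.09 184.83] -31.353596277315702 cradle [579.48 132.8 ]
[[ 0.66 -1.01 -0.05 -0.14 -0.18  0.    0.64]
 [ 0.51  0.72  2.46 -0.9  -1.18 -0.54 -1.29]]
[487.61 179.24] -30.575203642868065 cradle [573.71 128.37]
[[-1.8  -1.08 -2.08  0.45 -1.55  0.28 -0.08 -0.26  0.26  0.75]
 [-1.46 -1.81 -3.45 -1.73 -1.23  0.64 -2.45 -2.84 -2.21 -3.08]]
```

Emit:
play_rows(
  motion=[
    {"ax": 0, "ay": 0, "az": 0, "x": -0.0323, "y": 0, "z": -0.034, "jaw": 0},
    {"ax": 0, "ay": 0, "az": 0, "x": -0.0323, "y": 0, "z": -0.034, "jaw": 0},
    {"ax": 0, "ay": 0, "az": 0, "x": -0.0323, "y": 0, "z": -0.034, "jaw": 0},
    {"ax": 0, "ay": 0, "az": 0, "x": -0.0323, "y": 0, "z": -0.034, "jaw": 0},
    {"ax": 0, "ay": 0, "az": 0, "x": -0.0323, "y": 0, "z": -0.034, "jaw": 0},
    {"ax": 0, "ay": 0, "az": 0, "x": -0.0323, "y": 0, "z": -0.034, "jaw": 0},
    {"ax": 0, "ay": 0, "az": 0, "x": -0.0323, "y": 0, "z": -0.034, "jaw": 0},
    {"ax": 0, "ay": 0, "az": 0, "x": -0.0323, "y": 0, "z": -0.034, "jaw": 0},
    {"ax": 0, "ay": 0, "az": 0, "x": 0, "y": 0, "z": 0, "jaw": 0},
  ],
)

```text
time: 4.22
position: [636.5, -212.8, 406.9]
ee_rot: [-1.417, -0.811, 0.796]
ft_force: [-1.6, 0.9, -0.7]
width: 85.2
```

```bash
python3 - <<'E'
from h import *
pose(); c=cal("wrist"); im=optics.capture("wrist"); save("w4.png",im)
for x in optics.place_of("wrist","puck")[:4]: print(x,onz(c,x["centre"],0))
for x in optics.find_in("wrist","puck")[:4]: print(x)
delta([651,-225,200])
E
```

```text
t 4.22 pos [ 636.49 -212.84  406.91] jawdeg 59.08 y [ 0.01  0.   -1.  ] q [-0.32  0.6   0.56  1.52  0.01  0.22] w 85.2 F [-1.56  0.91 -0.7 ]
{'centre': [263.8, 188.7], 'conf': 0.88} [ 643.56 -228.13    0.  ]
{'centre': [344.0, 162.2], 'conf': 0.74} [ 665.07 -130.1     0.  ]
{'centre': [211.5, 127.6], 'conf': 0.64} [ 551.72 -242.13    0.  ]
{'rect': [185.8, 101.9, 241.1, 160.1], 'conf': 0.95}
{'rect': [323.3, 140.3, 371.2, 189.1], 'conf': 0.84}
{'rect': [246.4, 168.6, 292.5, 221.8], 'conf': 0.83}
t 4.38 pos [ 636.23 -209.24  407.89] jawdeg 59.33 y [ 0.01  0.01 -1.  ] q [-0.32  0.6   0.55  1.52  0.01  0.22] w 85.5 F [-0.11 -0.33  0.06]
to [651, -225, 200] tool d [ -7.9  207.9  -19.95]
```

View pics/w4.png

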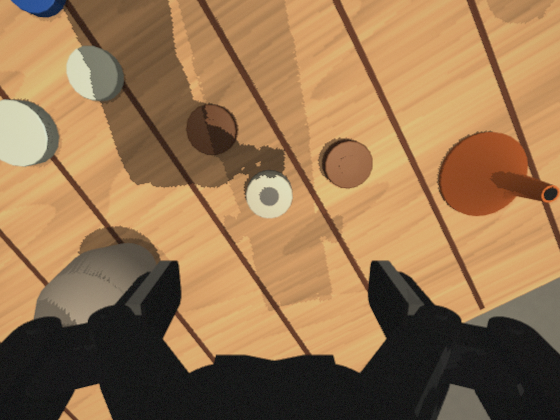

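w4: the ringed puck is at (269,195), with the brown ones at (348,163) and (211,128), so the choice is confirmed. Next I close in to about TCP z=300 and measure once more.

Emit:
play_rows(
  motion=[
    {"ax": 0, "ay": 1.2, "az": 0, "x": -0.004, "y": 0.05, "z": -0.009, "jaw": 0},
    {"ax": 0, "ay": 0, "az": 0, "x": -0.004, "y": 0.05, "z": -0.009, "jaw": 0},
    {"ax": 0, "ay": 0, "az": 0, "x": 0, "y": 0, "z": 0, "jaw": 0},
    {"ax": 0, "ay": 0, "az": 0, "x": 0, "y": 0, "z": 0, "jaw": 0},
  ],
)

```text
time: 4.88
position: [649.5, -217.6, 312.1]
ee_rot: [-1.423, -0.81, 0.785]
ft_force: [-0.2, -0.8, 0.7]
width: 85.4
```

```bash
cat > circ.py <<'E'
from h import *
def blob(im,seed,rad=75):
    # largest bright low-saturation region near the seed pixel
    hsv=cv2.cvtColor(im,cv2.COLOR_RGB2HSV); m=((hsv[:,:,1]<75)&(hsv[:,:,2]>110)).astype(np.uint8)
    g=np.zeros_like(m); cv2.circle(g,tuple(int(v) for v in seed),rad,1,-1); m&=g
    cs,_=cv2.findContours(m,cv2.RETR_EXTERNAL,cv2.CHAIN_APPROX_NONE); k=max(cs,key=cv2.contourArea)
    return cv2.fitEllipse(cv2.convexHull(k)),cv2.contourArea(k)
E
python3 - <<'E'
from circ import *
p,M=pose(); c=cal("wrist"); im=optics.capture("wrist"); save("w5.png",im)
x=optics.place_of("wrist","puck"); print(x[:2]); x=min(x,key=lambda x:abs(x["centre"][0]-280)+abs(x["centre"][1]-210))
e,a=blob(im,x["centre"]); print(e,a); pz=onz(c,x["centre"],0); pt=onz(c,e[0],24); print("net",pz,"blob top",pt)
K=c[0][0,0]; print("diam mm",np.array(e[1])/K*(np.linalg.norm(pt-ray(c,e[0])[0])))
delta([pt[0],pt[1],0])
E
```

```text
t 4.88 pos [ 649.5  -217.65  312.05] jawdeg 58.65 y [ 0.01  0.   -1.  ] q [-0.33  0.66  0.41  1.31  0.01  0.22] w 85.4 F [-0.23 -0.8   0.68]
[{'centre': [263.9, 199.0], 'conf': 0.88}, {'centre': [185.7, 116.0], 'conf': 0.73}]
((266.3951110839844, 216.38746643066406), (33.287025451660156, 58.77794647216797), 79.9497299194336) 1223.0
net [ 650.01 -224.96    0.  ] blob top [ 658.9  -227.47   24.  ]
diam mm [28.23 49.84]
t 4.97 pos [ 649.49 -217.99  312.07] jawdeg 58.63 y [ 0.02  0.   -1.  ] q [-0.33  0.66  0.41  1.31  0.01  0.22] w 85.2 F [-0.58 -0.45  0.5 ]
to [np.float64(658.8967327898854), np.float64(-227.46633483088303), 0] tool d [ -6.85 312.13  -9.6 ]
```

```bash
sed -i 's/hsv\[:,:,1\]<75)&(hsv\[:,:,2\]>110)/hsv[:,:,1]<95)\&(hsv[:,:,2]>40)/' circ.py; python3 - <<'E'
from circ import *
im=cv2.imread("pics/w5.png")[:,:,::-1].copy(); c=cal("wrist")
e,a=blob(im,(266,210),45); pt=onz(c,e[0],24); print(e,a,pt,np.array(e[1])/c[0][0,0]*np.linalg.norm(pt-ray(c,e[0])[0]))
h=cv2.cvtColor(im,cv2.COLOR_RGB2HSV); print(h[170:260:5,266].tolist())
k=cv2.resize(im[130:290,180:360,::-1],None,fx=3,fy=3); k=cv2.ellipse(k,((e[0][0]*3-540,e[0][1]*3-390),(e[1][0]*3,e[1][1]*3),e[2]),(0,0,255),1); cv2.imwrite("pics/v5.png",k)
E
```

```text
((263.6967468261719, 202.20297241210938), (63.239444732666016, 65.51313018798828), 178.60655212402344) 3173.0 [ 647.22 -223.25   24.  ] [52.93 54.83]
[[18, 69, 67], [22, 47, 104], [23, 49, 105], [22, 47, 103], [22, 54, 104], [17, 31, 57], [19, 35, 59], [25, 29, 52], [21, 38, 129], [22, 39, 124], [24, 48, 224], [24, 48, 224], [25, 48, 222], [17, 108, 220], [15, 128, 220], [15, 130, 210], [15, 130, 210], [15, 128, 217]]
```

View pics/v5.png

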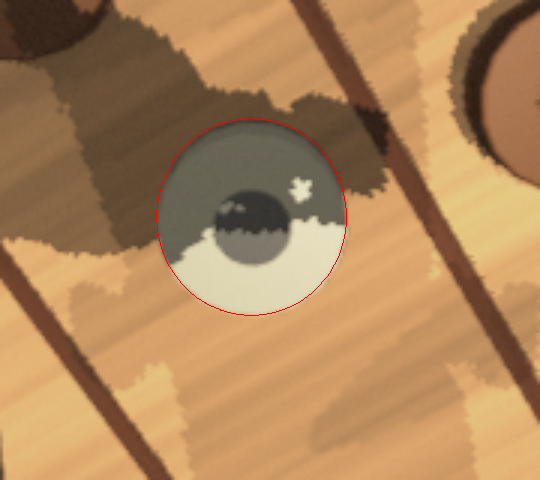

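The puck fits as a circle of about 54 mm at a top height of 24, centred near (649.5,-225). 7 views used. Descending onto it.

Emit:
play_rows(
  motion=[
    {"ax": 0.6, "ay": 0.6, "az": 0.36, "x": -0.006, "y": 0.0, "z": -0.0037, "jaw": 0},
    {"ax": 0, "ay": 0, "az": 0, "x": 0, "y": 0.04, "z": 0, "jaw": 0},
    {"ax": 0, "ay": 0, "az": 0, "x": 0, "y": 0.04, "z": 0, "jaw": 0},
    {"ax": 0, "ay": 0, "az": 0, "x": 0, "y": 0.02, "z": 0, "jaw": 0},
    {"ax": 0, "ay": 0, "az": 0, "x": 0, "y": 0, "z": 0, "jaw": 0},
  ],
)

```text
time: 5.6
position: [653.1, -227.4, 220.0]
ee_rot: [-1.433, -0.8, 0.777]
ft_force: [-0.4, -0.0, -0.3]
width: 85.7
```

```bash
python3 - <<'E'
from h import *
delta([649.5,-225,174])
for i in range(3):
    c=cal("wrist"); im=optics.capture("wrist"); pose()
save("w6.png",im)
for x in optics.place_of("wrist","puck")[:2]: print(x,onz(c,x["centre"],0))
E
```

```text
t 5.6 pos [ 653.1  -227.41  219.96] jawdeg 57.89 y [ 0.02 -0.   -1.  ] q [-0.34  0.73  0.3   1.12  0.    0.22] w 85.7 F [-0.41 -0.04 -0.34]
to [649.5, -225, 174] tool d [-0.22 45.89  5.04]
t 5.65 pos [ 653.6  -227.58  221.34] jawdeg 57.89 y [ 0.02 -0.   -1.  ] q [-0.34  0.73  0.3   1.12  0.    0.22] w 85.6 F [-0.28 -0.62  0.63]
t 5.7 pos [ 653.99 -227.6   222.3 ] jawdeg 57.9 y [ 0.02 -0.   -1.  ] q [-0.34  0.73  0.3   1.12  0.    0.22] w 85.8 F [0.32 0.04 0.15]
t 5.75 pos [ 654.2  -227.62  222.83] jawdeg 57.9 y [ 0.02 -0.   -1.  ] q [-0.34  0.73  0.3   1.12  0.    0.22] w 85.3 F [-0.4   0.28  0.13]
{'centre': [419.6, 159.2], 'conf': 0.94} [ 665.58 -130.19    0.  ]
{'centre': [156.3, 94.9], 'conf': 0.92} [ 553.43 -240.85    0.  ]
```

```bash
cat >> h.py <<'E'
def go(X,jaw=58):
    "tool shift (mm) and turn (deg) to bring the tool upright at X with the given jaw angle"
    p,M=pose(); a=np.radians(jaw); D=np.column_stack([[np.cos(a),np.sin(a),0],[0,0,-1],[-np.sin(a),np.cos(a),0]])
    print("turn deg",np.degrees(R.from_matrix(M.T@D).as_rotvec()),"shift",M.T@(np.asarray(X,float)-p),"shift upright",D.T@(np.asarray(X,float)-p))
E
python3 -c "
from h import *
go([649.5,-225,174])"
```

```text
t 5.8 pos [ 654.26 -227.51  223.02] jawdeg 57.91 y [ 0.02 -0.   -1.  ] q [-0.34  0.73  0.3   1.12  0.    0.22] w 85.8 F [0.36 0.57 0.47]
turn deg [ 1.21 -0.09  0.52] shift [-0.85 48.89  6.4 ] shift upright [-0.4  49.02  5.37]
```

Emit:
play_rows(
  motion=[
    {"ax": 1.2, "ay": 0, "az": 0.5, "x": 0, "y": 0, "z": 0.0054, "jaw": 0},
    {"ax": 0, "ay": 0, "az": 0, "x": 0, "y": 0.02, "z": 0, "jaw": 0},
    {"ax": 0, "ay": 0, "az": 0, "x": 0, "y": 0, "z": 0, "jaw": 0},
  ],
)

```text
time: 6.18
position: [650.1, -224.6, 206.6]
ee_rot: [-1.426, -0.789, 0.786]
ft_force: [-0.1, -0.2, 0.2]
width: 85.4
```

```bash
python3 -c "
from h import *
go([649.5,-225,174])"
```

```text
t 6.17 pos [ 650.12 -224.59  206.64] jawdeg 57.91 y [ 0. -0. -1.] q [-0.33  0.74  0.28  1.11 -0.    0.23] w 85.4 F [-0.11 -0.24  0.24]
turn deg [ 0.18 -0.09  0.03] shift [-0.7  32.64  0.41] shift upright [-0.68 32.64  0.31]
```

Emit:
play_rows(
  motion=[
    {"ax": 0, "ay": 0, "az": 0, "x": 0, "y": 0.018, "z": 0, "jaw": 0},
    {"ax": 0, "ay": 0, "az": 0, "x": 0, "y": 0.015, "z": 0, "jaw": 0.0},
    {"ax": 0, "ay": 0, "az": 0, "x": 0, "y": 0, "z": 0, "jaw": 0},
    {"ax": 0, "ay": 0, "az": 0, "x": 0, "y": 0, "z": 0, "jaw": 1},
    {"ax": 0, "ay": 0, "az": 0, "x": 0, "y": 0, "z": 0, "jaw": 1},
    {"ax": 0, "ay": 0, "az": 0, "x": 0, "y": 0, "z": 0, "jaw": 1},
  ],
  squeeze=30,
)

```text
time: 6.92
position: [651.0, -224.8, 174.1]
ee_rot: [-1.428, -0.791, 0.785]
ft_force: [-0.4, 0.3, -0.7]
width: 53.0
```

```bash
python3 -c "
from h import *
go([649.5,-225,174])"
```

```text
t 6.92 pos [ 651.04 -224.81  174.05] jawdeg 57.92 y [ 0.01 -0.   -1.  ] q [-0.33  0.77  0.25  1.04 -0.    0.23] w 53.0 F [-0.4   0.32 -0.69]
turn deg [ 0.34 -0.08  0.06] shift [-0.98  0.04  1.21] shift upright [-0.98  0.05  1.21]
```

Emit:
play_rows(
  motion=[
    {"ax": 0.3, "ay": 0, "az": 0, "x": 0, "y": -0.05, "z": 0, "jaw": 1},
    {"ax": 0, "ay": 0, "az": 0, "x": 0, "y": -0.05, "z": 0, "jaw": 1},
    {"ax": 0, "ay": 0, "az": 0, "x": 0, "y": -0.05, "z": 0, "jaw": 1},
    {"ax": 0, "ay": 0, "az": 0, "x": 0, "y": -0.055, "z": 0, "jaw": 1},
    {"ax": 0, "ay": 0, "az": 0, "x": 0.0417, "y": 0, "z": 0.0332, "jaw": 1},
    {"ax": 0, "ay": 0, "az": 0, "x": 0.0417, "y": 0, "z": 0.0332, "jaw": 1},
    {"ax": 0, "ay": 0, "az": 0, "x": 0.0417, "y": 0, "z": 0.0332, "jaw": 1},
    {"ax": 0, "ay": 0, "az": 0, "x": 0.0417, "y": 0, "z": 0.0332, "jaw": 1},
    {"ax": 0, "ay": 0, "az": 0, "x": 0.0417, "y": 0, "z": 0.0332, "jaw": 1},
    {"ax": 0, "ay": 0, "az": 0, "x": 0.0417, "y": 0, "z": 0.0332, "jaw": 1},
    {"ax": 0, "ay": 0, "az": 0, "x": 0, "y": 0, "z": 0, "jaw": 1},
    {"ax": 0, "ay": 0, "az": 0, "x": 0, "y": 0, "z": 0, "jaw": 1},
  ],
)

```text
time: 8.43
position: [614.2, 101.1, 388.6]
ee_rot: [-1.427, -0.793, 0.779]
ft_force: [0.0, -0.3, -0.9]
width: 53.0
```

```bash
python3 - <<'E'
from h import *
import pickle
go([615,93,374])
c=cal("wrist"); im=optics.capture("wrist"); pickle.dump(c,open("w7.pkl","wb"));save("w7.png",im); pose()
cv2.imwrite("pics/v7.png",cv2.resize(im[60:370,150:400,::-1],None,fx=1.9,fy=1.9,interpolation=cv2.INTER_CUBIC))
E
```

```text
t 8.43 pos [614.17 101.11 388.57] jawdeg 57.76 y [ 0.01  0.   -1.  ] q [0.16 0.49 0.33 1.4  0.   0.73] w 53.0 F [ 0.04 -0.35 -0.86]
turn deg [ 0.37 -0.24  0.34] shift [-6.51 14.56 -4.93] shift upright [-6.44 14.57 -5.  ]
t 8.47 pos [614.22 100.93 388.57] jawdeg 57.73 y [ 0.01  0.   -1.  ] q [0.16 0.49 0.33 1.4  0.   0.73] w 53.3 F [ 0.    0.34 -0.75]
```

View pics/v7.png

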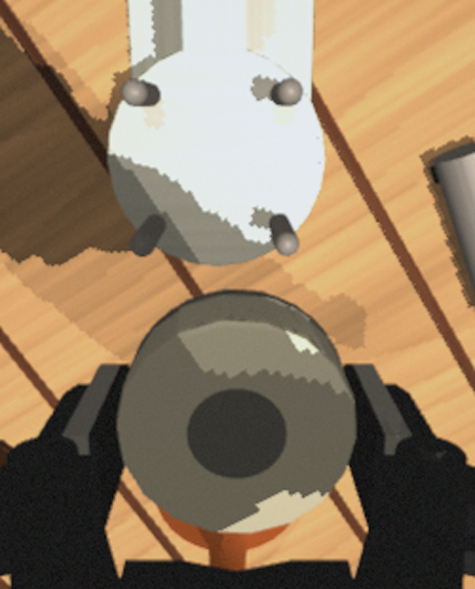

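v7: the held puck's ring is centred at about pixel (274.6,288). The prong tops are at (219.5,109), (301.6,108), (225,189.5) and (301.6,188). 8 views used.

```bash
cat > fit3.py <<'E'
from h import *
import pickle
from scipy.optimize import least_squares
c=pickle.load(open("w7.pkl","rb")); r=33/np.sqrt(2)
p,M=np.array([614.2,101,388.6]),None
pt=onz(c,(274.6,287.8),388.6-150)
print("puck top centre - tcp:",(pt-p),"tool x/z:", (pt-p)@[.532,.847,0],(pt-p)@[-.847,.532,0])
mod=[[100-r,-r],[100-r,r],[100+r,-r],[100+r,r]]
pix=[(219.5,108.9),(301.6,108.4),(225.3,189.5),(301.6,187.9)]
def f(q,z):
    C,S=np.cos(q[2]),np.sin(q[2]); z=z+(q[3] if len(q)>3 else 0)
    return np.concatenate([proj(c,[q[0]+C*(m[0]-100)-S*m[1],q[1]+S*(m[0]-100)+C*m[1],z])-x for m,x in zip(mod,pix)])
for q0 in([568,123,-.56],[568,123,-.56,0]):
    s=least_squares(f,q0,args=(176,)); q=s.x; print("cradle",q,np.degrees(q[2]),s.fun.round(1))
    d=q[:2]-p[:2]; print(" cradle - tcp, tool x/z:",d@[.532,.847],d@[-.847,.532])
E
python3 fit3.py
```

```text
puck top centre - tcp: [  -0.24    1.04 -150.  ] tool x/z: 0.7525630120654566 0.7620551996230948
cradle [567.77 123.34  -0.54] -31.142412736479127 [-1.7 -1.1  2.2 -2.3 -2.   2.1  1.6  2.1]
 cradle - tcp, tool x/z: -5.77495503286633 51.21112754359977
cradle [568.22 122.74  -0.54  -8.62] -31.141832638443233 [ 0.3  0.5  0.2 -0.6 -0.3 -0.  -0.2  0.1]
 cradle - tcp, tool x/z: -6.04812307788789 50.51472413562616
```

Emit:
play_rows(
  motion=[
    {"ax": 0.37, "ay": -0.7, "az": 0.34, "x": -0.0054, "y": 0, "z": 0.0, "jaw": 1},
    {"ax": 0, "ay": 0, "az": 0, "x": 0, "y": 0.01, "z": 0.025, "jaw": 1},
    {"ax": 0, "ay": 0, "az": 0, "x": 0, "y": 0.01, "z": 0.024, "jaw": 1},
    {"ax": 0, "ay": 0, "az": 0, "x": 0, "y": 0, "z": 0, "jaw": 1},
    {"ax": 0, "ay": 0, "az": 0, "x": 0, "y": 0, "z": 0, "jaw": 1},
  ],
)

```text
time: 9.1
position: [570.0, 114.8, 368.5]
ee_rot: [-1.424, -0.787, 0.788]
ft_force: [0.3, 0.5, -1.1]
width: 52.8
```

```bash
python3 -c "
from h import *
go([569.6,122.6,307],58.5)"
```

```text
t 9.1 pos [569.97 114.78 368.49] jawdeg 57.91 y [-0. -0. -1.] q [ 0.2   0.42  0.16  1.32 -0.    0.76] w 52.8 F [ 0.33  0.46 -1.06]
turn deg [ 0.03 -0.59 -0.05] shift [ 6.48 61.48  4.5 ] shift upright [ 6.47 61.49  4.4 ]
```

Emit:
play_rows(
  motion=[
    {"ax": 0, "ay": -0.6, "az": 0, "x": 0.0065, "y": 0, "z": 0.0044, "jaw": 1},
    {"ax": 0, "ay": 0, "az": 0, "x": 0, "y": 0, "z": 0, "jaw": 1},
    {"ax": 0, "ay": 0, "az": 0, "x": 0, "y": 0, "z": 0, "jaw": 1},
  ],
)

```text
time: 9.48
position: [571.4, 121.7, 369.2]
ee_rot: [-1.423, -0.796, 0.793]
ft_force: [-0.0, 0.3, -0.4]
width: 52.9
```

```bash
python3 -c "
from h import *
go([569.6,122.6,307],58.5)"
```

```text
t 9.47 pos [571.41 121.75 369.22] jawdeg 58.42 y [ 0. -0. -1.] q [ 0.21  0.42  0.17  1.32 -0.    0.76] w 52.9 F [-0.05  0.26 -0.38]
turn deg [ 0.13 -0.08  0.02] shift [-0.24 62.22  2.13] shift upright [-0.22 62.22  1.99]
```

Emit:
play_rows(
  motion=[
    {"ax": 0, "ay": 0, "az": 0, "x": 0, "y": 0.006, "z": 0.002, "jaw": 1},
    {"ax": 0, "ay": 0, "az": 0, "x": 0, "y": 0.006, "z": 0, "jaw": 1},
    {"ax": 0, "ay": 0, "az": 0, "x": 0, "y": 0, "z": 0, "jaw": 1},
  ],
)

```text
time: 9.85
position: [569.6, 122.9, 356.0]
ee_rot: [-1.422, -0.795, 0.794]
ft_force: [0.5, -0.2, -0.6]
width: 53.1
```

```bash
python3 - <<'E'
from h import *
go([569.6,122.6,307],58.5)
im=optics.capture("wrist");save("w8.png",im)
cv2.imwrite("pics/v8.png",cv2.resize(im[120:370,150:400,::-1],None,fx=2.2,fy=2.2,interpolation=cv2.INTER_CUBIC))
E
```

```text
t 9.85 pos [569.63 122.87 355.95] jawdeg 58.43 y [ 0. -0. -1.] q [ 0.21  0.43  0.14  1.29 -0.    0.76] w 53.1 F [ 0.46 -0.18 -0.57]
turn deg [ 0.1  -0.07 -0.01] shift [-0.24 48.95 -0.03] shift upright [-0.24 48.95 -0.11]
```

View pics/v8.png

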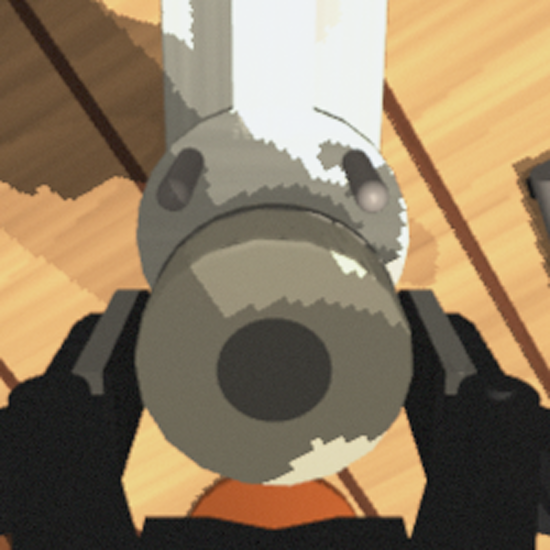

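v8: the puck (ring at column 273) sits midway between the near prong tops (columns 173 and 372). 9 views used. Descending.

Emit:
play_rows(
  motion=[
    {"ax": 0, "ay": 0, "az": 0, "x": 0, "y": 0.01, "z": 0, "jaw": 1},
    {"ax": 0, "ay": 0, "az": 0, "x": 0, "y": 0.01, "z": 0, "jaw": 1},
    {"ax": 0, "ay": 0, "az": 0, "x": 0, "y": 0.01, "z": 0, "jaw": 1},
    {"ax": 0, "ay": 0, "az": 0, "x": 0, "y": 0, "z": 0, "jaw": 1},
  ],
)

```text
time: 10.4
position: [569.5, 122.8, 323.6]
ee_rot: [-1.422, -0.795, 0.795]
ft_force: [-0.0, -0.3, -1.1]
width: 52.9
```

```bash
python3 -c "
from h import *
go([569.6,122.6,307],58.5)"
```

```text
t 10.4 pos [569.54 122.79 323.59] jawdeg 58.43 y [ 0. -0. -1.] q [ 0.21  0.45  0.09  1.21 -0.    0.76] w 52.9 F [-0.03 -0.33 -1.14]
turn deg [ 0.08 -0.07 -0.04] shift [-0.12 16.59 -0.12] shift upright [-0.13 16.59 -0.15]
```

No contact force, so it is between the prongs. Lowering the last part.

Emit:
play_rows(
  motion=[
    {"ax": 0, "ay": 0, "az": 0, "x": 0, "y": 0.008, "z": 0, "jaw": 1},
    {"ax": 0, "ay": 0, "az": 0, "x": 0, "y": 0.007, "z": 0, "jaw": 1},
    {"ax": 0, "ay": 0, "az": 0, "x": 0, "y": 0.001, "z": 0, "jaw": 1},
    {"ax": 0, "ay": 0, "az": 0, "x": 0, "y": 0, "z": 0, "jaw": 1},
  ],
)

```text
time: 10.9
position: [569.8, 122.8, 306.7]
ee_rot: [-1.422, -0.795, 0.794]
ft_force: [0.6, -0.2, -0.1]
width: 52.8
```

```bash
python3 -c "
from h import *
go([569.6,122.6,307],58.5)"
```

```text
t 10.9 pos [569.76 122.82 306.66] jawdeg 58.43 y [ 0. -0. -1.] q [ 0.21  0.46  0.06  1.17 -0.    0.76] w 52.8 F [ 0.59 -0.21 -0.08]
turn deg [ 0.1  -0.07 -0.01] shift [-0.27 -0.34  0.02] shift upright [-0.27 -0.34  0.02]
```

Emit:
play_rows(
  motion=[
    {"ax": 0, "ay": 0, "az": 0, "x": 0, "y": 0.0015, "z": 0, "jaw": 1},
    {"ax": 0, "ay": 0, "az": 0, "x": 0, "y": 0.0, "z": 0, "jaw": 1},
  ],
)

```text
time: 11.15
position: [569.8, 122.8, 307.0]
ee_rot: [-1.423, -0.797, 0.793]
ft_force: [0.2, -0.8, -0.1]
width: 53.1
```

Emit:
play_rows(
  motion=[
    {"ax": 0, "ay": 0, "az": 0, "x": 0, "y": 0.004, "z": 0, "jaw": 1},
    {"ax": 0, "ay": 0, "az": 0, "x": 0, "y": 0.001, "z": 0, "jaw": 1},
  ],
)

```text
time: 11.4
position: [569.9, 122.9, 306.6]
ee_rot: [-1.425, -0.801, 0.789]
ft_force: [-0.0, -0.5, 0.2]
width: 52.7
```

Commanding further down has no effect and z matches the floor height, so it is seated. Releasing and rising.

Emit:
play_rows(
  motion=[
    {"ax": 0, "ay": 0, "az": 0, "x": 0, "y": 0, "z": 0, "jaw": 0},
    {"ax": 0, "ay": 0, "az": 0, "x": 0, "y": 0, "z": 0, "jaw": 0},
    {"ax": 0, "ay": 0, "az": 0, "x": 0, "y": 0, "z": 0, "jaw": 0},
    {"ax": 0, "ay": 0, "az": 0, "x": 0, "y": -0.025, "z": 0, "jaw": 0},
    {"ax": 0, "ay": 0, "az": 0, "x": 0, "y": -0.045, "z": 0, "jaw": 0},
    {"ax": 0, "ay": 0, "az": 0, "x": 0, "y": -0.04, "z": 0, "jaw": 0},
    {"ax": 0, "ay": 0, "az": 0, "x": 0, "y": 0, "z": 0, "jaw": 0},
  ],
)

```text
time: 12.28
position: [569.4, 122.9, 416.5]
ee_rot: [-1.423, -0.797, 0.792]
ft_force: [1.3, -0.6, 0.3]
width: 85.2
```

```bash
python3 - <<'E'
from h import *
import pickle
c=cal("wrist"); im=optics.capture("wrist");save("w9.png",im);pickle.dump(c,open("w9.pkl","wb"))
for q in("puck",):
    for x in optics.place_of("wrist",q)[:2]: print(q,x,onz(c,x["centre"],133))
print("cradle px",proj(c,[568.1,123,133]))
cv2.imwrite("pics/v9.png",cv2.resize(im[120:350,150:400,::-1],None,fx=2.2,fy=2.2,interpolation=cv2.INTER_CUBIC))
go([445,-311,390],58)
E
```

```text
puck {'centre': [273.4, 203.1], 'conf': 0.79} [567.64 123.32 133.  ]
puck {'centre': [41.7, 304.6], 'conf': 0.66} [ 538.92 -105.08  133.  ]
cradle px [273.36 203.75]
t 12.38 pos [568.61 122.76 412.69] jawdeg 58.44 y [-0. -0. -1.] q [ 0.21  0.4   0.26  1.43 -0.    0.76] w 85.4 F [-0.4   0.14  0.13]
turn deg [-0.08  0.44 -0.2 ] shift [-434.21   24.01 -121.77] shift upright [-433.35   22.69 -125.03]
```

View pics/v9.png

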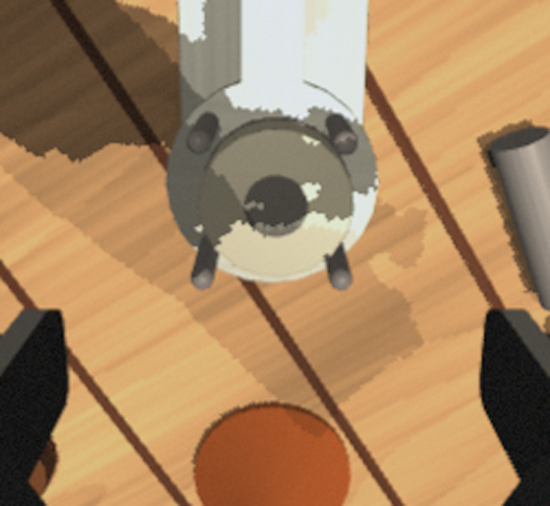

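v9: the puck is flat between the four prongs at about (275,211). The network puts it within 1 mm of the cradle. 10 views used. On to the disc.

Emit:
play_rows(
  motion=[
    {"ax": 0, "ay": 0.4, "az": 0, "x": -0.0485, "y": 0.003, "z": -0.0133, "jaw": 0},
    {"ax": 0, "ay": 0, "az": 0, "x": -0.0485, "y": 0.003, "z": -0.0133, "jaw": 0},
    {"ax": 0, "ay": 0, "az": 0, "x": -0.0485, "y": 0.003, "z": -0.0133, "jaw": 0},
    {"ax": 0, "ay": 0, "az": 0, "x": -0.0485, "y": 0.003, "z": -0.0133, "jaw": 0},
    {"ax": 0, "ay": 0, "az": 0, "x": -0.0485, "y": 0.003, "z": -0.0133, "jaw": 0},
    {"ax": 0, "ay": 0, "az": 0, "x": -0.0485, "y": 0.003, "z": -0.0133, "jaw": 0},
    {"ax": 0, "ay": 0, "az": 0, "x": -0.0485, "y": 0.003, "z": -0.0133, "jaw": 0},
    {"ax": 0, "ay": 0, "az": 0, "x": -0.0485, "y": 0.003, "z": -0.0133, "jaw": 0},
    {"ax": 0, "ay": 0, "az": 0, "x": -0.0485, "y": 0.003, "z": -0.0133, "jaw": 0},
    {"ax": 0, "ay": 0, "az": 0, "x": 0, "y": 0, "z": 0, "jaw": 0},
    {"ax": 0, "ay": 0, "az": 0, "x": 0, "y": 0, "z": 0, "jaw": 0},
  ],
)

```text
time: 13.75
position: [431.3, -321.9, 363.5]
ee_rot: [-1.394, -0.765, 0.811]
ft_force: [0.4, 0.0, 0.4]
width: 85.1
```

```bash
python3 - <<'E'
from circ import *
c=cal("wrist"); im=optics.capture("wrist");save("w10.png",im)
for x in optics.place_of("wrist","disc")[:4]:
    e,a=blob(im,x["centre"],60); pt=onz(c,e[0],16); print(x,onz(c,x["centre"],0),im[int(x["centre"][1]),int(x["centre"][0])],"blob",np.round(e[0],1),np.round(e[1],1),pt,np.array(e[1])/317.6*np.linalg.norm(pt-ray(c,e[0])[0]))
go([454,-319,300],58)
E
```

```text
{'centre': [210.6, 257.7], 'conf': 0.94} [ 449.12 -422.71    0.  ] [222 222 196] blob [197.6 264.4] [66.8 88.5] [ 444.39 -432.6    16.  ] [ 75.6  100.09]
{'centre': [240.4, 127.3], 'conf': 0.72} [ 347.3  -315.62    0.  ] [ 83 121 186] blob [222.  141.6] [ 8.1 23.9] [ 350.24 -337.01   16.  ] [ 8.24 24.32]
{'centre': [286.3, 204.6], 'conf': 0.69} [ 441.32 -317.78    0.  ] [217 216 188] blob [288.5 206.3] [51.4 52.3] [ 440.66 -315.19   16.  ] [53.12 54.07]
t 13.85 pos [ 431.74 -321.23  363.98] jawdeg 58.29 y [-0.04  0.01 -1.  ] q [-0.64  0.35  0.05  1.31 -0.01 -0.08] w 85.3 F [-0.55  0.45  0.36]
turn deg [-2.13  0.28 -0.67] shift [ 14.34  63.12 -20.13] shift upright [ 13.69  63.98 -17.69]
```

Emit:
play_rows(
  motion=[
    {"ax": -2.13, "ay": 0.28, "az": -0.67, "x": 0.0089, "y": 0, "z": -0.0054, "jaw": 0},
    {"ax": 0, "ay": 0, "az": 0, "x": 0, "y": 0.03, "z": 0, "jaw": 0},
    {"ax": 0, "ay": 0, "az": 0, "x": 0, "y": 0.03, "z": 0, "jaw": 0},
    {"ax": 0, "ay": 0, "az": 0, "x": 0, "y": 0, "z": 0, "jaw": 0},
    {"ax": 0, "ay": 0, "az": 0, "x": 0, "y": 0, "z": 0, "jaw": 0},
  ],
)

```text
time: 14.48
position: [444.6, -310.5, 304.2]
ee_rot: [-1.423, -0.8, 0.795]
ft_force: [0.6, -0.5, -0.1]
width: 85.4
```

```bash
python3 - <<'E'
from circ import *
p,M=pose(); c=cal("wrist"); im=optics.capture("wrist");save("w11.png",im)
x=min(optics.place_of("wrist","disc"),key=lambda x:abs(x["centre"][0]-280))
e,a=blob(im,x["centre"],60); pt=onz(c,e[0],14); print(x,onz(c,x["centre"],0),"blob",np.round(e[0],1),np.round(e[1],1),pt,np.array(e[1])/317.6*np.linalg.norm(pt-ray(c,e[0])[0]))
go([pt[0],pt[1],174],58)
cv2.imwrite("pics/v10.png",cv2.resize(im[130:350,150:400,::-1],None,fx=2.2,fy=2.2,interpolation=cv2.INTER_CUBIC))
E
```

```text
t 14.47 pos [ 444.55 -310.5   304.25] jawdeg 58.61 y [ 0. -0. -1.] q [-0.61  0.38 -0.06  1.12  0.   -0.06] w 85.4 F [ 0.55 -0.53 -0.11]
{'centre': [265.9, 197.6], 'conf': 0.92} [ 439.86 -316.22    0.  ] blob [267.4 202. ] [63.4 63.9] [ 440.91 -315.04   14.  ] [53.49 53.89]
t 14.57 pos [ 444.41 -310.82  304.39] jawdeg 58.58 y [ 0. -0. -1.] q [-0.61  0.38 -0.06  1.12  0.   -0.06] w 85.0 F [-0.2  -0.9  -1.24]
turn deg [0.25 0.58 0.06] shift [ -5.56 130.38   1.36] shift upright [ -5.44 130.39   0.73]
```

Emit:
play_rows(
  motion=[
    {"ax": 0.2, "ay": 0.5, "az": 0, "x": -0.0054, "y": 0.0, "z": 0, "jaw": 0},
    {"ax": 0, "ay": 0, "az": 0, "x": 0, "y": 0.04, "z": 0, "jaw": 0},
    {"ax": 0, "ay": 0, "az": 0, "x": 0, "y": 0.035, "z": 0, "jaw": 0},
    {"ax": 0, "ay": 0, "az": 0, "x": 0, "y": 0.015, "z": 0, "jaw": 0},
    {"ax": 0, "ay": 0, "az": 0, "x": 0, "y": 0, "z": 0, "jaw": 0},
    {"ax": 0, "ay": 0, "az": 0, "x": 0, "y": 0, "z": 0, "jaw": 0},
  ],
)

```text
time: 15.32
position: [444.0, -319.2, 219.0]
ee_rot: [-1.436, -0.794, 0.784]
ft_force: [0.2, -0.4, -0.2]
width: 85.9
```

```bash
python3 -c "
from h import *
go([442,-315.7,173.5],58)"
```

```text
t 15.32 pos [ 443.96 -319.2   219.02] jawdeg 57.9 y [ 0.01 -0.01 -1.  ] q [-0.62  0.48 -0.17  0.91  0.   -0.06] w 85.9 F [ 0.18 -0.43 -0.17]
turn deg [ 0.79 -0.1  -0.03] shift [ 1.94 45.47  4.15] shift upright [ 1.93 45.52  3.52]
```

Emit:
play_rows(
  motion=[
    {"ax": 0.8, "ay": 0, "az": 0, "x": 0.0019, "y": 0.0, "z": 0.0035, "jaw": 0},
    {"ax": 0, "ay": 0, "az": 0, "x": 0, "y": 0.02, "z": 0, "jaw": 0},
    {"ax": 0, "ay": 0, "az": 0, "x": 0, "y": 0.01, "z": 0, "jaw": 0},
    {"ax": 0, "ay": 0, "az": 0, "x": 0, "y": 0, "z": 0, "jaw": 0},
  ],
)

```text
time: 15.82
position: [443.4, -316.4, 192.7]
ee_rot: [-1.429, -0.79, 0.786]
ft_force: [-0.4, 0.6, -0.2]
width: 85.2
```

```bash
python3 -c "
from h import *
go([442,-315.7,173.5],58)"
```

```text
t 15.82 pos [ 443.42 -316.4   192.65] jawdeg 57.91 y [ 0. -0. -1.] q [-0.62  0.51 -0.2   0.86 -0.   -0.06] w 85.2 F [-0.41  0.57 -0.16]
turn deg [ 0.33 -0.09 -0.05] shift [-0.15 19.14  1.69] shift upright [-0.16 19.15  1.58]
```

Emit:
play_rows(
  motion=[
    {"ax": 0.3, "ay": 0, "az": 0, "x": 0, "y": 0.01, "z": 0.0015, "jaw": 0},
    {"ax": 0, "ay": 0, "az": 0, "x": 0, "y": 0.009, "z": 0, "jaw": 0},
    {"ax": 0, "ay": 0, "az": 0, "x": 0, "y": 0, "z": 0, "jaw": 0},
    {"ax": 0, "ay": 0, "az": 0, "x": 0, "y": 0, "z": 0, "jaw": 1},
    {"ax": 0, "ay": 0, "az": 0, "x": 0, "y": 0, "z": 0, "jaw": 1},
    {"ax": 0, "ay": 0, "az": 0, "x": 0, "y": 0, "z": 0, "jaw": 1},
  ],
)

```text
time: 16.58
position: [442.8, -316.0, 174.0]
ee_rot: [-1.426, -0.788, 0.788]
ft_force: [-0.5, -0.4, -0.8]
width: 52.6
```

```bash
python3 -c "
from h import *
go([442,-315.7,173.5],58)"
```

```text
t 16.57 pos [ 442.77 -315.98  174.02] jawdeg 57.91 y [ 0. -0. -1.] q [-0.62  0.53 -0.21  0.82 -0.   -0.06] w 52.6 F [-0.53 -0.38 -0.76]
turn deg [ 0.15 -0.09 -0.05] shift [-0.17  0.52  0.81] shift upright [-0.17  0.52  0.81]
```

Emit:
play_rows(
  motion=[
    {"ax": 0, "ay": 0, "az": 0, "x": 0, "y": -0.06, "z": 0, "jaw": 1},
    {"ax": 0, "ay": 0, "az": 0, "x": 0, "y": -0.06, "z": 0, "jaw": 1},
    {"ax": 0, "ay": 0, "az": 0, "x": 0, "y": -0.06, "z": 0, "jaw": 1},
    {"ax": 0, "ay": 0, "az": 0, "x": 0.0492, "y": -0.015, "z": 0.0084, "jaw": 1},
    {"ax": 0, "ay": 0, "az": 0, "x": 0.0492, "y": -0.01, "z": 0.0084, "jaw": 1},
    {"ax": 0, "ay": 0, "az": 0, "x": 0.0492, "y": 0, "z": 0.0084, "jaw": 1},
    {"ax": 0, "ay": 0, "az": 0, "x": 0.0492, "y": 0, "z": 0.0084, "jaw": 1},
    {"ax": 0, "ay": 0, "az": 0, "x": 0.0492, "y": 0, "z": 0.0084, "jaw": 1},
    {"ax": 0, "ay": 0, "az": 0, "x": 0.0492, "y": 0, "z": 0.0084, "jaw": 1},
    {"ax": 0, "ay": 0, "az": 0, "x": 0.0492, "y": 0, "z": 0.0084, "jaw": 1},
    {"ax": 0, "ay": 0, "az": 0, "x": 0.0492, "y": 0, "z": 0.0084, "jaw": 1},
    {"ax": 0, "ay": 0, "az": 0, "x": 0.0492, "y": 0, "z": 0.0084, "jaw": 1},
  ],
)

```text
time: 18.08
position: [618.9, 107.8, 386.5]
ee_rot: [-1.431, -0.784, 0.777]
ft_force: [0.9, 0.7, -0.3]
width: 52.9
```

```bash
python3 -c "
from h import *
go([614,100,385],58.5)"
```

```text
t 18.07 pos [618.88 107.78 386.49] jawdeg 57.36 y [ 0.01 -0.   -1.  ] q [ 0.17  0.51  0.35  1.41 -0.    0.74] w 52.9 F [ 0.9   0.66 -0.26]
turn deg [ 0.34 -1.14  0.07] shift [-9.18  1.48 -0.08] shift upright [-9.18  1.49  0.09]
```

Emit:
play_rows(
  motion=[
    {"ax": 0.34, "ay": -1.1, "az": 0.07, "x": -0.006, "y": 0, "z": 0, "jaw": 1},
    {"ax": 0, "ay": 0, "az": 0, "x": 0, "y": 0, "z": 0, "jaw": 1},
    {"ax": 0, "ay": 0, "az": 0, "x": 0, "y": 0, "z": 0, "jaw": 1},
  ],
)

```text
time: 18.45
position: [615.8, 105.5, 384.9]
ee_rot: [-1.418, -0.798, 0.8]
ft_force: [-0.4, -0.9, -0.7]
width: 52.7
```

```bash
python3 - <<'E'
from circ import *
go([614,100,385],58.5)
p,M=pose(); c=cal("wrist"); im=optics.capture("wrist");save("w12.png",im)
x=min(optics.place_of("wrist","disc"),key=lambda x:np.hypot(x["centre"][0]-274,x["centre"][1]-285)); b=onz(c,x["centre"],p[2]-174)
print(x,"net bottom-tcp",b-p,(M.T@(b-p)))
print([ (d,proj(c,p+M@np.array([0,158,d]))) for d in(0,)])
for q in("cradle",): 
    for y in optics.place_of("wrist",q)[:1]: print(q,y,onz(c,y["centre"],133))
cv2.imwrite("pics/v11.png",cv2.resize(im[60:370,150:400,::-1],None,fx=1.9,fy=1.9,interpolation=cv2.INTER_CUBIC))
E
```

```text
t 18.45 pos [615.76 105.53 384.95] jawdeg 58.77 y [-0. -0. -1.] q [0.17 0.5  0.34 1.41 0.   0.71] w 52.7 F [-0.39 -0.94 -0.75]
turn deg [-0.1   0.27 -0.06] shift [-5.64 -0.05 -1.36] shift upright [-5.64 -0.05 -1.39]
t 18.45 pos [615.76 105.53 384.95] jawdeg 58.77 y [-0. -0. -1.] q [0.17 0.5  0.34 1.41 0.   0.71] w 52.7 F [-0.39 -0.94 -0.75]
{'centre': [270.4, 266.4], 'conf': 0.82} net bottom-tcp [  -1.19   -2.11 -174.  ] [ -2.24 174.    -0.37]
[(0, array([275.04, 281.82]))]
```

View pics/v11.png

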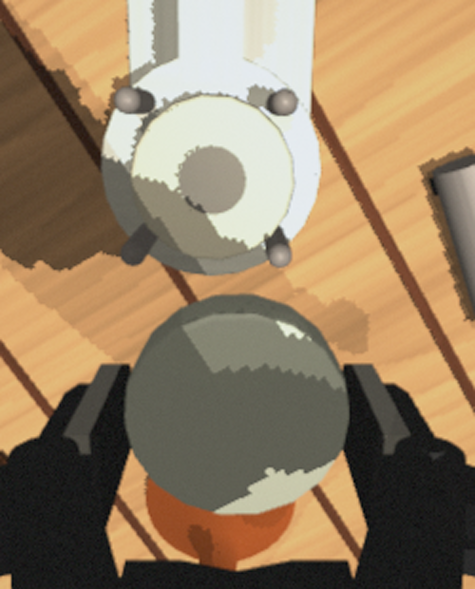

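v11: the held disc's top is centred at about pixel (274.7,279), and the puck is seated at (211,178 in the crop). 11 views used. Moving over the cradle.

Emit:
play_rows(
  motion=[
    {"ax": 0, "ay": 0.2, "az": 0, "x": -0.005, "y": 0.002, "z": 0.025, "jaw": 1},
    {"ax": 0, "ay": 0, "az": 0, "x": 0, "y": 0.002, "z": 0.0235, "jaw": 1},
    {"ax": 0, "ay": 0, "az": 0, "x": 0, "y": 0, "z": 0, "jaw": 1},
    {"ax": 0, "ay": 0, "az": 0, "x": 0, "y": 0, "z": 0, "jaw": 1},
  ],
)

```text
time: 19.1
position: [571.3, 123.5, 382.3]
ee_rot: [-1.422, -0.793, 0.791]
ft_force: [-0.0, 0.0, -0.1]
width: 52.8
```

```bash
python3 -c "
from h import *
go([569.2,122.5,331],58.5)"
```

```text
t 19.1 pos [571.3  123.47 382.32] jawdeg 58.23 y [ 0.  0. -1.] q [ 0.21  0.42  0.2   1.35 -0.    0.77] w 52.8 F [-0.03  0.04 -0.11]
turn deg [ 0.06 -0.27  0.05] shift [-1.97 51.31  1.33] shift upright [-1.92 51.32  1.28]
```

Emit:
play_rows(
  motion=[
    {"ax": 0, "ay": -0.2, "az": 0, "x": -0.0019, "y": 0.008, "z": 0.0013, "jaw": 1},
    {"ax": 0, "ay": 0, "az": 0, "x": 0, "y": 0.008, "z": 0, "jaw": 1},
    {"ax": 0, "ay": 0, "az": 0, "x": 0, "y": 0, "z": 0, "jaw": 1},
    {"ax": 0, "ay": 0, "az": 0, "x": 0, "y": 0, "z": 0, "jaw": 1},
  ],
)

```text
time: 19.6
position: [570.4, 121.1, 364.4]
ee_rot: [-1.422, -0.794, 0.792]
ft_force: [-0.5, 0.8, -0.8]
width: 52.5
```

```bash
python3 -c "
from h import *
go([569.2,122.5,331],58.5)"
```

```text
t 19.6 pos [570.41 121.14 364.45] jawdeg 58.31 y [ 0. -0. -1.] q [ 0.21  0.42  0.16  1.31 -0.    0.76] w 52.5 F [-0.52  0.81 -0.83]
turn deg [ 0.06 -0.19  0.02] shift [ 0.51 33.44  1.78] shift upright [ 0.52 33.45  1.74]
```

Emit:
play_rows(
  motion=[
    {"ax": 0, "ay": -0.2, "az": 0, "x": 0.0005, "y": 0.002, "z": 0.0017, "jaw": 1},
    {"ax": 0, "ay": 0, "az": 0, "x": 0, "y": 0.0, "z": 0, "jaw": 1},
    {"ax": 0, "ay": 0, "az": 0, "x": 0, "y": 0.008, "z": 0, "jaw": 1},
    {"ax": 0, "ay": 0, "az": 0, "x": 0, "y": 0.006, "z": 0, "jaw": 1},
    {"ax": 0, "ay": 0, "az": 0, "x": 0, "y": 0, "z": 0, "jaw": 1},
  ],
)

```text
time: 20.23
position: [569.2, 122.8, 347.4]
ee_rot: [-1.421, -0.797, 0.795]
ft_force: [0.7, -0.8, -0.5]
width: 52.7
```

```bash
python3 -c "
from h import *
go([569.2,122.5,331],58.5)"
```

```text
t 20.23 pos [569.23 122.76 347.36] jawdeg 58.55 y [ 0. -0. -1.] q [ 0.21  0.43  0.13  1.26 -0.    0.76] w 52.7 F [ 0.66 -0.83 -0.53]
turn deg [0.07 0.05 0.03] shift [-0.25 16.36 -0.09] shift upright [-0.24 16.36 -0.11]
```

Emit:
play_rows(
  motion=[
    {"ax": 0, "ay": 0, "az": 0, "x": 0, "y": 0.008, "z": 0, "jaw": 1},
    {"ax": 0, "ay": 0, "az": 0, "x": 0, "y": 0.006, "z": 0, "jaw": 1},
    {"ax": 0, "ay": 0, "az": 0, "x": 0, "y": 0.002, "z": 0, "jaw": 1},
    {"ax": 0, "ay": 0, "az": 0, "x": 0, "y": 0.001, "z": 0, "jaw": 1},
    {"ax": 0, "ay": 0, "az": 0, "x": 0, "y": 0.002, "z": 0, "jaw": 1},
  ],
)

```text
time: 20.85
position: [568.9, 122.7, 330.7]
ee_rot: [-1.422, -0.799, 0.793]
ft_force: [-4.0, -0.1, 12.3]
width: 52.5
```

```bash
python3 -c "
from h import *
go([569.2,122.5,331],58.5)"
```

```text
t 20.85 pos [568.95 122.72 330.74] jawdeg 58.55 y [ 0.  0. -1.] q [ 0.21  0.44  0.1   1.22 -0.    0.76] w 52.5 F [-4.04 -0.12 12.26]
turn deg [0.19 0.05 0.12] shift [-0.06 -0.26 -0.33] shift upright [-0.06 -0.26 -0.33]
```

Contact at exactly the expected height (12 N). Releasing and rising.

Emit:
play_rows(
  motion=[
    {"ax": 0, "ay": 0, "az": 0, "x": 0, "y": 0, "z": 0, "jaw": 1},
    {"ax": 0, "ay": 0, "az": 0, "x": 0, "y": 0, "z": 0, "jaw": 0},
    {"ax": 0, "ay": 0, "az": 0, "x": 0, "y": 0, "z": 0, "jaw": 0},
    {"ax": 0, "ay": 0, "az": 0, "x": 0, "y": 0, "z": 0, "jaw": 0},
    {"ax": 0, "ay": 0, "az": 0, "x": 0, "y": -0.025, "z": 0, "jaw": 0},
    {"ax": 0, "ay": 0, "az": 0, "x": 0, "y": -0.035, "z": 0, "jaw": 0},
    {"ax": 0, "ay": 0, "az": 0, "x": 0, "y": -0.02, "z": 0, "jaw": 0},
    {"ax": 0, "ay": 0, "az": 0, "x": 0, "y": 0, "z": 0, "jaw": 0},
    {"ax": 0, "ay": 0, "az": 0, "x": 0, "y": 0, "z": 0, "jaw": 0},
  ],
)

```text
time: 21.98
position: [568.6, 122.6, 410.4]
ee_rot: [-1.421, -0.796, 0.796]
ft_force: [0.2, 1.0, -1.3]
width: 85.3
```

```bash
python3 - <<'E'
from circ import *
c=cal("wrist"); im=optics.capture("wrist");save("w13.png",im)
x=optics.place_of("wrist","disc"); print([(y,onz(c,y["centre"],157)) for y in x[:2]], "expect", proj(c,[568.1,123,157]))
for y in optics.place_of("wrist","lamp_head")[:1]: print(y,onz(c,y["centre"],125))
e,a=blob(im,proj(c,[568.1,123,173]),36); print(e,onz(c,e[0],173))
go([483.3,176,400],58.3)
cv2.imwrite("pics/v12.png",cv2.resize(im[50:300,150:400,::-1],None,fx=2.2,fy=2.2,interpolation=cv2.INTER_CUBIC))
E
```

```text
[({'centre': [273.4, 218.2], 'conf': 0.73}, array([568.94, 121.36, 157.  ]))] expect [274.71 216.15]
{'centre': [275.1, 76.5], 'conf': 0.77} [483.96 174.8  125.  ]
((274.0, 223.0), (71.73444366455078, 71.73444366455078), 0.0) [567.75 122.6  173.  ]
t 22.12 pos [568.59 122.62 410.2 ] jawdeg 58.54 y [-0. -0. -1.] q [ 0.21  0.4   0.25  1.42 -0.    0.76] w 85.5 F [ 0.09 -0.02  0.42]
turn deg [ 0.02  0.24 -0.04] shift [  1.03  10.17 100.61] shift upright [  0.6   10.2  100.61]
```

View pics/v12.png

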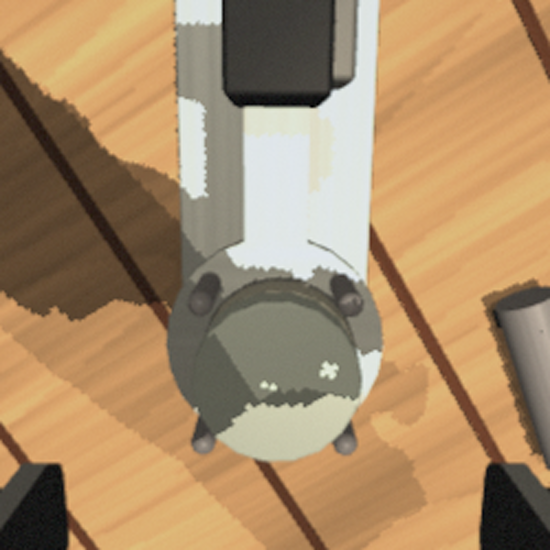

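v12: the disc lies flat between the prongs at about (275,223), within about 1.5 mm of centre by both the network and the blob. All 12 views are used. Now to the grip block.

Emit:
play_rows(
  motion=[
    {"ax": 0, "ay": 0.2, "az": 0, "x": 0.001, "y": 0, "z": 0.05, "jaw": 0},
    {"ax": 0, "ay": 0, "az": 0, "x": 0, "y": 0, "z": 0.05, "jaw": 0},
    {"ax": 0, "ay": 0, "az": 0, "x": 0, "y": 0, "z": 0, "jaw": 0},
    {"ax": 0, "ay": 0, "az": 0, "x": 0, "y": 0, "z": 0, "jaw": 0},
  ],
)

```text
time: 22.62
position: [482.1, 176.5, 406.1]
ee_rot: [-1.421, -0.787, 0.797]
ft_force: [0.4, 0.1, -0.2]
width: 85.6
```

```bash
python3 -c "
from h import *
go([483.5,176.6,311],58.3)"
```

```text
t 22.62 pos [482.07 176.49 406.12] jawdeg 58.26 y [-0.01 -0.   -1.  ] q [ 0.35  0.27  0.05  1.35 -0.    0.91] w 85.6 F [ 0.35  0.12 -0.24]
turn deg [-0.19 -0.04 -0.3 ] shift [ 1.34 95.11 -1.48] shift upright [ 0.85 95.12 -1.16]
```

Emit:
play_rows(
  motion=[
    {"ax": -0.2, "ay": 0, "az": -0.3, "x": 0.0009, "y": 0.02, "z": -0.0012, "jaw": 0},
    {"ax": 0, "ay": 0, "az": 0, "x": 0, "y": 0.025, "z": 0, "jaw": 0},
    {"ax": 0, "ay": 0, "az": 0, "x": 0, "y": 0.02, "z": 0, "jaw": 0},
    {"ax": 0, "ay": 0, "az": 0, "x": 0, "y": 0, "z": 0, "jaw": 0},
  ],
)

```text
time: 23.12
position: [487.7, 174.5, 338.8]
ee_rot: [-1.424, -0.79, 0.787]
ft_force: [0.0, -0.4, 0.3]
width: 85.6
```

```bash
python3 -c "
from h import *
go([483.5,176.6,311],58.3)"
```

```text
t 23.12 pos [487.67 174.47 338.78] jawdeg 57.98 y [ 0. -0. -1.] q [ 0.34  0.31 -0.07  1.18 -0.    0.9 ] w 85.6 F [ 0.02 -0.4   0.25]
turn deg [ 0.12 -0.32  0.06] shift [-0.44 27.77  4.72] shift upright [-0.38 27.78  4.66]
```

Emit:
play_rows(
  motion=[
    {"ax": 0, "ay": -0.3, "az": 0, "x": -0.0004, "y": 0.004, "z": 0.0046, "jaw": 0},
    {"ax": 0, "ay": 0, "az": 0, "x": 0, "y": 0.012, "z": 0, "jaw": 0},
    {"ax": 0, "ay": 0, "az": 0, "x": 0, "y": 0.009, "z": 0, "jaw": 0},
    {"ax": 0, "ay": 0, "az": 0, "x": 0, "y": 0, "z": 0, "jaw": 0},
  ],
)

```text
time: 23.62
position: [485.0, 176.4, 313.8]
ee_rot: [-1.424, -0.796, 0.788]
ft_force: [0.6, 0.2, -0.3]
width: 85.1
```

```bash
python3 -c "
from h import *
go([483.5,176.6,311],58.3)"
```

```text
t 23.62 pos [484.99 176.36 313.78] jawdeg 58.22 y [ 0.01  0.   -1.  ] q [ 0.35  0.33 -0.12  1.12 -0.    0.9 ] w 85.1 F [ 0.58  0.24 -0.29]
turn deg [ 0.24 -0.08  0.2 ] shift [-0.59  2.77  1.4 ] shift upright [-0.58  2.78  1.39]
```

Emit:
play_rows(
  motion=[
    {"ax": 0.2, "ay": 0, "az": 0.2, "x": 0, "y": 0.003, "z": 0.0014, "jaw": 0},
    {"ax": 0, "ay": 0, "az": 0, "x": 0, "y": 0, "z": 0, "jaw": 0},
    {"ax": 0, "ay": 0, "az": 0, "x": 0, "y": 0, "z": 0, "jaw": 1},
    {"ax": 0, "ay": 0, "az": 0, "x": 0, "y": 0, "z": 0, "jaw": 1},
    {"ax": 0, "ay": 0, "az": 0, "x": 0, "y": 0, "z": 0, "jaw": 1},
    {"ax": 0, "ay": 0, "az": 0, "x": 0, "y": 0, "z": 0, "jaw": 1},
    {"ax": 0, "ay": 0, "az": 0, "x": 0, "y": 0, "z": 0, "jaw": 1},
    {"ax": 0, "ay": 0, "az": 0, "x": 0, "y": 0, "z": 0, "jaw": 1},
  ],
  squeeze=50,
)

```text
time: 24.62
position: [483.6, 176.7, 312.2]
ee_rot: [-1.424, -0.792, 0.79]
ft_force: [-1.6, -1.2, 1.7]
width: 30.8
```

```bash
python3 -c "
from h import *
go([483.5,176.6,401],58.3)"
```

```text
t 24.62 pos [483.62 176.68 312.18] jawdeg 58.17 y [ 0. -0. -1.] q [ 0.35  0.33 -0.12  1.12 -0.    0.91] w 30.8 F [-1.62 -1.21  1.67]
turn deg [ 0.11 -0.13  0.01] shift [ -0.11 -88.82  -0.11] shift upright [ -0.13 -88.82   0.06]
```

Width 30.8 against 32 nominal, where the 54 mm parts read about 53: the button is in. Lifting gently.

Emit:
play_rows(
  motion=[
    {"ax": 0, "ay": 0, "az": 0, "x": 0, "y": -0.004, "z": 0, "jaw": 1},
    {"ax": 0, "ay": 0, "az": 0, "x": 0, "y": -0.008, "z": 0, "jaw": 1},
    {"ax": 0, "ay": 0, "az": 0, "x": 0, "y": -0.01, "z": 0, "jaw": 1},
    {"ax": 0, "ay": 0, "az": 0, "x": 0, "y": -0.01, "z": 0, "jaw": 1},
    {"ax": 0, "ay": 0, "az": 0, "x": 0, "y": -0.01, "z": 0, "jaw": 1},
    {"ax": 0, "ay": 0, "az": 0, "x": 0, "y": -0.008, "z": 0, "jaw": 1},
  ],
)

```text
time: 25.38
position: [483.9, 176.8, 362.8]
ee_rot: [-1.423, -0.79, 0.792]
ft_force: [0.3, -1.0, -7.1]
width: 31.1
```

```bash
python3 -c "
from h import *
go([483.6,176.7,402.2],58.2)"
```

```text
t 25.38 pos [483.93 176.8  362.84] jawdeg 58.16 y [-0. -0. -1.] q [ 0.35  0.29 -0.04  1.24 -0.    0.91] w 31.1 F [ 0.28 -1.02 -7.08]
turn deg [ 0.03 -0.04 -0.08] shift [ -0.32 -39.36   0.21] shift upright [ -0.26 -39.36   0.23]
```

Emit:
play_rows(
  motion=[
    {"ax": 0, "ay": 0, "az": 0, "x": 0, "y": -0.01, "z": 0, "jaw": 1},
    {"ax": 0, "ay": 0, "az": 0, "x": 0, "y": -0.01, "z": 0, "jaw": 1},
    {"ax": 0, "ay": 0, "az": 0, "x": 0, "y": -0.008, "z": 0, "jaw": 1},
    {"ax": 0, "ay": 0, "az": 0, "x": 0, "y": -0.005, "z": 0, "jaw": 1},
    {"ax": 0, "ay": 0, "az": 0, "x": 0, "y": -0.003, "z": 0, "jaw": 1},
    {"ax": 0, "ay": 0, "az": 0, "x": 0, "y": -0.002, "z": 0, "jaw": 1},
  ],
)

```text
time: 26.12
position: [484.0, 176.9, 402.3]
ee_rot: [-1.423, -0.789, 0.793]
ft_force: [7.2, 0.5, -23.7]
width: 30.8
```

```bash
python3 -c "
from h import *
go([483.6,176.7,402.2],58.2)"
```

```text
t 26.12 pos [484.   176.85 402.31] jawdeg 58.17 y [-0. -0. -1.] q [ 0.35  0.27  0.04  1.34 -0.    0.91] w 30.8 F [  7.22   0.5  -23.67]
turn deg [-0.   -0.03 -0.13] shift [-0.34  0.11  0.26] shift upright [-0.34  0.11  0.26]
```

At the hard stop: 90.1 mm of rise and 24 N of pull. Letting it settle with a slight upward bias, then checking.

Emit:
play_rows(
  motion=[
    {"ax": 0, "ay": 0, "az": 0, "x": 0, "y": -0.0005, "z": 0, "jaw": 1},
    {"ax": 0, "ay": 0, "az": 0, "x": 0, "y": -0.0005, "z": 0, "jaw": 1},
    {"ax": 0, "ay": 0, "az": 0, "x": 0, "y": -0.0005, "z": 0, "jaw": 1},
  ],
)

```text
time: 26.5
position: [484.3, 176.9, 402.2]
ee_rot: [-1.423, -0.788, 0.794]
ft_force: [2.8, -1.7, -14.1]
width: 30.6
```

```bash
python3 - <<'E'
from h import *
pose()
for n in("wrist","scene"):
    c=cal(n); optics.capture(n)
    for q,z in(("puck",223),("disc",247),("cradle",223),("lamp_head",215)):
        for y in [y for y in optics.place_of(n,q) if np.hypot(*(onz(c,y["centre"],z)[:2]-[568,123]))<130][:1]: print(n,q,y,onz(c,y["centre"],z))
for i in range(4): optics.capture("wrist")
pose()
E
```

```text
t 26.5 pos [484.31 176.91 402.23] jawdeg 58.15 y [-0. -0. -1.] q [ 0.35  0.27  0.04  1.34 -0.    0.91] w 30.6 F [  2.78  -1.74 -14.11]
wrist puck {'centre': [162.5, 395.4], 'conf': 0.57} [521.91  75.63 223.  ]
wrist lamp_head {'centre': [272.8, 257.0], 'conf': 0.8} [484.32 174.79 215.  ]
scene puck {'centre': [304.4, 205.5], 'conf': 0.47} [583.69 119.36 223.  ]
scene disc {'centre': [308.2, 197.2], 'conf': 0.83} [573.34 123.18 247.  ]
scene cradle {'centre': [310.7, 206.3], 'conf': 0.77} [575.16 134.3  223.  ]
scene lamp_head {'centre': [344.0, 201.0], 'conf': 0.57} [487.66 181.54 215.  ]
t 27.2 pos [484.28 176.9  402.27] jawdeg 58.15 y [-0. -0. -1.] q [ 0.35  0.27  0.04  1.34 -0.    0.91] w 31.0 F [  6.42   0.09 -20.28]
```

```bash
python3 -c "
from h import *
ticket.finish_job(); pose()"
```

```text
the job is handed in; nothing more can be done
the job is handed in; nothing more can be done
```

The lamp is set up and the job is handed in at about 27 s on the robot clock, well inside the 59 s limit. I set the ringed white puck into the cradle and laid the small white disc on it. Then I pinched the grip block with the button in and drew the mast up to its second stop, where the arm is still holding it.

**Last checks before handing in:**
- **Mast:** the tool rose 90 mm and stayed at 402.2–402.3 mm for 0.7 s, pulling about 14–20 N against the stop.
- **Grip:** the jaw width read 30.6–31.0 mm, which fits the pressed block given that the 54 mm parts read about 53. I had no direct reading of the button or mast joints.
- **Puck and disc:** a wrist view taken just before the lift showed the disc flat between the prongs, within about 2 mm of the centre. An earlier view showed the puck seated.

**What disagreed:**
- The scene camera places the lamp about 5–10 mm away from where the wrist and top cameras put it. I went by the wrist camera, and both parts went in at the expected heights.
- After the lift, the wrist network had no valid sight of the puck or disc. The scene network showed the disc about 5 mm from my cradle position. The puck was about 16 mm off at low confidence (0.47). I put this down to the scene camera's error and did not confirm it another way.
- I did not check the vase, spray bottle, funnel and lint roller again at the end, but nothing in the moves or forces suggested contact with them.

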